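# Set the stop of the cap loading board and load the carrier

### The arm

A 6-joint arm with a two-finger parallel gripper is mounted at the origin on a cart in front of the work surface, level with it; the furniture and walls round the work are solid. World frame = base frame: x ahead of the robot, y to its left, z up, the work surface at z = 0. Lengths are in mm, angles in degrees, forces in N, time in s.
With the tool pointing down it reaches from about 350 to 850 mm from the base axis. Payload 8.1 kg.
Tool frame: the origin (TCP) lies at the very end of the fingers, on their centre line; the grasp point (between the pads) lies 19 mm behind it; z points along the fingers, y is the direction in which the jaws open and shut (so a half turn about z gives the same grasp; the last joint's range is limited). The gripper opens to 85 mm and grips with 20 to 120 N. Pads are 22 mm wide; open, the fingers measure 114 mm over their backs; the gripper's body (76 mm by 85 mm) begins 54 mm behind the grasp point. The pads swing forward as they close: fully open they stand 13 mm farther back than shut.
Start: joints at [-74.45, 7.471, 85.268, -0, 87.261, -4.893], TCP at [209.587, -562.209, 231.292] pointing down, gripper open.
Joint ranges: [-169.43, 169.43], [-51.17, 129.36], [1.28, 143.12], [-76.62, 256.62], [0, 156.53], [-152.29, 152.29]. Speed limits (degrees/s): [136.94, 136.94, 159.86, 180, 180, 180].

### API

Orientations are given as [roll, pitch, yaw] about the fixed x, y, z axes, in that order (R = Rz(yaw) Ry(pitch) Rx(roll)).
In Python, from bench import r gives the robot as it stands.
- The arm moves only by the shell command python3 -m crank 'ROWS' [OPENING] [FORCE]. ROWS is JSON, a list that holds one entry, the list of rows, each a list of 6 numbers: the shift along the tool's x, y, z in m, then the turn, a rotation vector about the tool's x, y, z in rad. A call has 1 to 10 rows; each row is the pose to reach, as a shift and turn from the pose measured when the call began, along the tool's axes at that moment; what a row does not reach only later rows make up. A row lasts 1/8 s, in which the tool goes at most 62.5 mm and 10.7 degrees, less where a joint would pass 70% of its speed; a pose out of reach is approached as far as the arm can. A call with a gripper value outside its range is refused whole. OPENING is the closure, from 0 (fully open) to 1 (shut), set as the call begins (- or left out, the last holds). The fingers move at their own pace and stop on an object; FORCE is the grip in N (left out, the last holds). Time passes only in rows, so rows that repeat a pose let the fingers close. It gives the time, the measured TCP pose, the force and the opening at its end, in the units of the state.
- r.sense(): the state, without advancing time (a new reading comes with each control period).
- r.snapshot(name): name is "side" or "top"; returns (picture, depth): 420x560x3 uint8, blue, green, red; 420x560 float32, mm along the optical axis (not along the pixel's ray), 0 where there is no reading.
- r.get_calibration(name): a dict with "mtx" (3x3 intrinsics, pixels), "cam_to_world" (4x4, takes a point from camera to world coordinates). Camera axes: x right, y down, z forward; pixel columns grow to the right and rows downward; lengths in mm; the calibration is good to about 2 mm. A picture is of the moment at which its call begins. get_calibration takes no time and is no camera call.
- r.hand_in(): hands the job in, once; it reports no verdict.
Trained networks look in the newest picture that a camera, given by its name, has taken for a name from the list of things; names that differ only in an ending like _2 or _b are one class to them, and where a whole thing is asked for, a point or a joint stands for the part that bears it (a point fixed in the world has none). Each returns a list of dicts, best first, with "conf" (0 to 1); they miss things now and then, are a little off and sometimes report something else, mostly with a low value. They report only what shows in the picture. A call takes as long as a camera call.
- r.look_for(thing, camera): "extent" ([left, top, right, bottom] in pixels, round what is visible of it).
- r.landmark_of(thing, camera): "pixel" ([column, row] in pixels: a listed point, or the origin of a listed thing).
The state is a dict: "time": time; "joint_pos": joint angles; "qd": joint speeds; "joint_efforts": joint torques, N m; "tool_pos": TCP position; "tcp_rot": TCP orientation; "ft_force": force on the tool from outside, world axes, zero at the start; "wrist_torque": the same for the moment, N m; "finger_gap": finger opening in mm.
Only numpy, scipy, OpenCV 4.12 (cv2) and the standard library are available. Lean on these libraries where they do the work, as an engineer would, in place of code of your own. Each camera call takes 0.05 s, during which the arm holds its last target.

### The job

The stop slide of the cap loading board was pushed back for cleaning. Nudge the stiff slide gently away from the robot until the point at the end of its cross arm is level with the point of the setter's clip on the edge of the board, without overshooting it. Then bring the loaded cap carrier home, flat on the board and flush against both the long guide rail and the cross arm, without shifting the slide off its mark; let go, and leave the things standing around where they are.

Things in the scene. Friction and masses are not known exactly. Their poses are not given: they have to be found in the camera images.
- board: loading board, fixed: aluminium plate 240 x 160 x 12 mm lying on the bench, origin at the centre of its underside, x along its length away from the robot, y left, z up. A steel guide rail 32 mm wide runs along its whole left side, top 32 mm above the bench; the rail's right face, at board y = +48 mm, is the fence for the carrier. The bed right of it is flat, 12 mm above the bench.
- stop_slide (a joint): position of the stop slide along the rail in m: 0 at the near end of its travel, growing as it moves away from the robot along board x, up to 0.110. Stiff: it takes about 9 N to move, stays where it is left, does not spring back.
- saddle_end (a point): centre of the near end face (towards the robot) of the slide's grey saddle, the place to push. The saddle rides on the rail: 46 mm long (x), 36 mm wide, from 32.5 to 46 mm above the bench. Axes as the board's.
- stop_point (a point): tip of the dark point at the right end of the slide's cross arm, 16 mm above the bench on the arm's centre line, 23 mm farther from the robot than saddle_end. The arm, a steel bar 16 mm wide, 13.5 to 28 mm above the bench, crosses the bed square to the rail; its far face, 8 mm beyond this point along board x, is where the carrier goes. Axes as the board's.
- index_point (a point): tip of the dark point on the setter's clip, a steel clip 26 mm wide with a thumb screw, fixed on the board's right edge where the arm has to be. When the slide is on its mark the two points face each other, about 1 mm apart (same board x). Axes as the board's.
- carrier_knob (a point): middle of the knob head of the loose carrier, 35 mm above its underside. Plywood plate 80 (its x) x 100 (its y) x 10 mm, 0.2 to 0.3 kg, six black caps fixed in it up to 15 mm high; central steel knob, head 20 mm across, 26 to 44 mm above the underside. Starts on the bed beyond the arm, a little turned. Home, the knob is 50 mm right of the fence (board y = -2 mm), 48 mm beyond stop_point along x.
- dust_brush: flat brush 160 x 32 x 10 mm lying right of the board; bystander, origin under its middle
- hex_key: L-shaped hex key 47 x 76 x 5 mm lying right of the board; bystander, origin under its middle
- tape_masking: roll of beige tape lying flat, 69 mm across, 25 mm high, beyond the board; bystander, origin under its centre

How it is judged:
By the outcome, as a careful person would: the job done as asked, in the order asked, and still so for the second after the job is handed in, with the robot touching nothing.
It also fails if it takes over 67 s, if anything falls off the work surface, if the arm or the gripper's body presses on something with over 40 N, if the wrist force passes 120 N, or if a joint passes its speed limit or range.

## Working session

There is one attempt and no reset: what is moved stays moved. The work goes in short steps, Python scripts to look and compute and a shell command to move; the robot and the scene stay as the last step left them, time stands still between calls to the robot, and variables do not carry over. Pictures are saved under pics/ and viewed, and the job is handed in when it is done.

```bash
ls; mkdir -p pics; python3 - <<'E'
from bench import r
import cv2,json
s=r.sense();print(s)
for n in("side","top"):
    p,d=r.snapshot(n);cv2.imwrite(f"pics/{n}0.png",p);c=r.get_calibration(n);print(n,c)
    for t in["board","saddle_end","stop_point","index_point","carrier_knob","dust_brush","hex_key","tape_masking"]:
        l=r.landmark_of(t,n);print(t,[(x["conf"],x["pixel"]) for x in l[:2]])
print(r.sense()["time"])
E
```

```text
pics
{'time': 0.0, 'joint_pos': array([-7.44491779e+01,  7.51529416e+00,  8.53293884e+01,  2.02521045e-03,
        8.72611915e+01, -4.89277665e+00]), 'qd': array([ 0.05384899, -0.01138816, -0.01950169, -0.01286866,  0.09570821,
       -0.12818307]), 'joint_efforts': array([ 2.15797292e-03, -5.69398391e+01, -5.00543332e+01,  8.89179751e-05,
        1.47005136e-02, -5.29179329e-05]), 'tool_pos': array([ 209.45983769, -561.66798313,  230.24144322]), 'tcp_rot': array([-1.79894684e+02, -1.10454801e-02,  2.04434900e+01]), 'ft_force': array([ 0.49458971, -0.04185126,  0.14151279]), 'wrist_torque': array([-0.02157246, -0.05866312,  0.03292248]), 'finger_gap': 85.41531070734251}
side {'mtx': array([[450.19594329,   0.        , 265.28181828],
       [  0.        , 450.19594329, 208.40618818],
       [  0.        ,   0.        ,   1.        ]]), 'cam_to_world': array([[ 9.97298701e-01, -5.93714683e-02,  4.32473013e-02,
         5.92499114e+02],
       [-7.32163796e-02, -8.50710364e-01,  5.20510555e-01,
        -8.03642508e+02],
       [ 5.88745153e-03, -5.22270911e-01, -8.52759306e-01,
        
[... 573 characters left out ...]
   ]]), 'cam_to_world': array([[ 2.53141662e-03, -9.95642349e-01,  9.32196604e-02,
         5.41002427e+02],
       [-9.99826620e-01, -4.23967445e-03, -1.81316011e-02,
        -2.98857749e+02],
       [ 1.84478110e-02, -9.31575993e-02, -9.95480457e-01,
         9.04103847e+02],
       [ 0.00000000e+00,  0.00000000e+00,  0.00000000e+00,
         1.00000000e+00]])}
board [(0.74, [221.3, 226.2])]
saddle_end [(0.92, [180.2, 289.8]), (0.64, [328.6, 195.0])]
stop_point [(0.7, [257.1, 272.5])]
index_point [(0.48, [256.6, 245.0])]
carrier_knob [(0.7, [224.2, 198.1]), (0.23, [331.8, 195.2])]
dust_brush [(0.89, [327.7, 197.7])]
hex_key [(0.48, [357.6, 215.3])]
tape_masking [(0.62, [219.1, 120.9])]
0.9
```

View pics/side0.png

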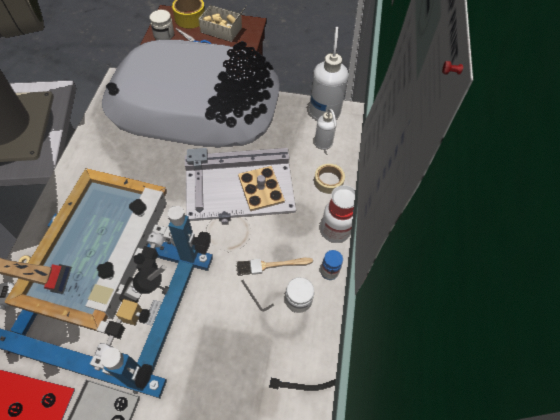

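View pics/top0.png

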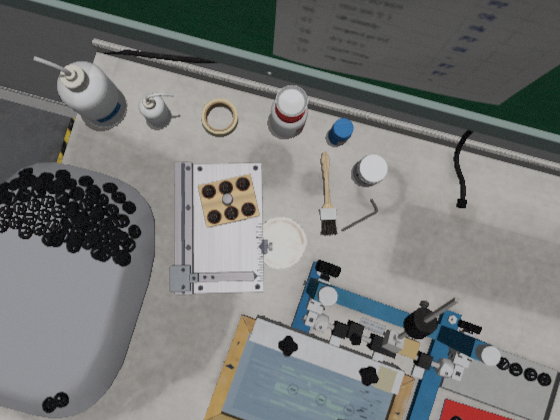

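```bash
python3 - <<'E'
import cv2
p=cv2.imread("pics/top0.png");cv2.imwrite("pics/top0z.png",cv2.resize(p[150:330,140:340],None,fx=4,fy=3.3,interpolation=cv2.INTER_CUBIC)[:600])
p=cv2.imread("pics/side0.png");cv2.imwrite("pics/side0z.png",cv2.resize(p[110:260,150:350],None,fx=4,fy=4,interpolation=cv2.INTER_CUBIC))
E
```

```text
(no output)
```

View pics/top0z.png

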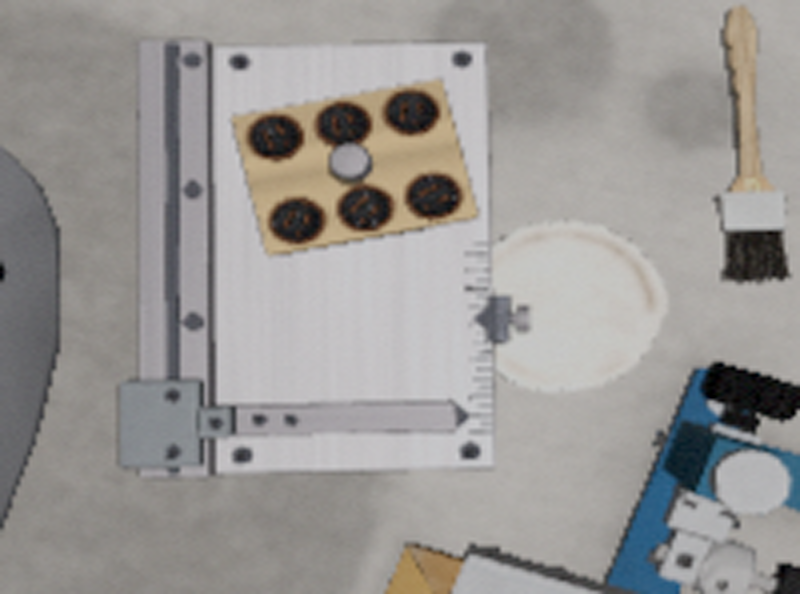

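View pics/side0z.png

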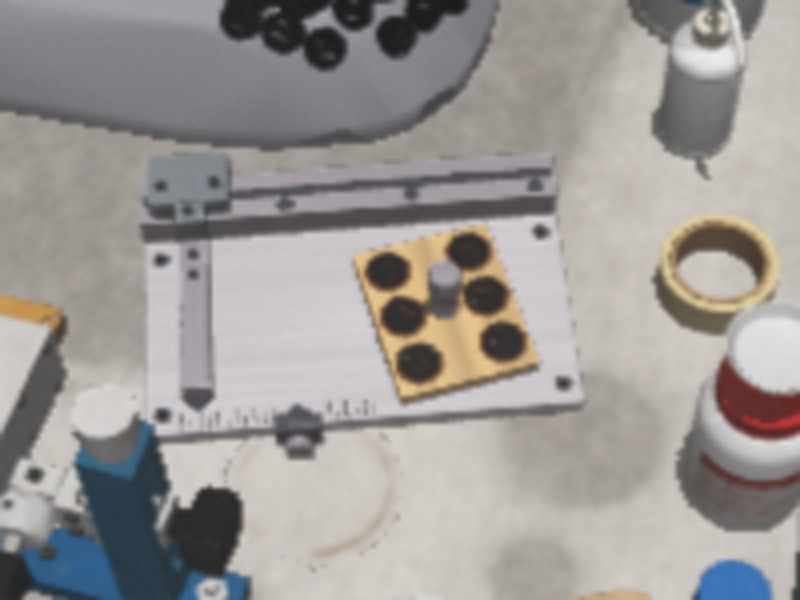

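```bash
cat > h.py <<'E'
import numpy as np,cv2
from bench import r
def cal(n):
    c=r.get_calibration(n);return c["mtx"],c["cam_to_world"]
def px2w(n,px,z):
    K,T=cal(n);px=np.atleast_2d(np.array(px,float));d=np.c_[(px[:,0]-K[0,2])/K[0,0],(px[:,1]-K[1,2])/K[1,1],np.ones(len(px))]@T[:3,:3].T
    o=T[:3,3];return o+d*((np.array(z)-o[2])/d[:,2])[:,None]
def w2px(n,P):
    K,T=cal(n);P=np.atleast_2d(P);c=(P-T[:3,3])@T[:3,:3];return np.c_[K[0,0]*c[:,0]/c[:,2]+K[0,2],K[1,1]*c[:,1]/c[:,2]+K[1,2]]
def cloud(n,d):
    K,T=cal(n);v,u=np.mgrid[0:d.shape[0],0:d.shape[1]];c=np.stack([(u-K[0,2])/K[0,0]*d,(v-K[1,2])/K[1,1]*d,d],-1)
    return c@T[:3,:3].T+T[:3,3]
E
python3 - <<'E'
from h import *
np.set_printoptions(precision=1,suppress=True)
H=[46-6.75,16,16,47,0,0,0]
print("top",px2w("top",[[180.2,289.8],[257,276],[259.5,247],[224.2,198.1],[327.7,197.7],[357.6,215.3],[219.1,120.9]],H))
print("side",px2w("side",[[191.6,155.1],[199.5,211],[224,211.5],[260.9,181],[273.6,267.6],[255.7,294.6],[328.7,181.6]],H))
# board edges top: bed right corners
print(px2w("top",[[261.5,163.3],[263,291.5],[175.0,162.1],[174.5,293.6]],[12,12,32,32]))
p,d=r.snapshot("top");np.save("d0.npy",d)
C=cloud("top",d)
# coarse height map (max z)
m=d>0
X,Y,Z=C[m].T
xs=np.arange(300,760,20);ys=np.arange(60,-440,-20)
print("      ",*[f"{y:4d}" for y in ys])
for x in xs[::-1]:
    print(x,*[ (lambda k:f"{np.percentile(Z[k],95):4.0f}" if k.any() else "  --")((abs(X-x-10)<10)&(abs(Y-y-10)<10)) for y in ys])
E
```

```text
top [[ 468.9 -156.9   39.2]
 [ 492.  -292.3   16. ]
 [ 544.7 -296.6   16. ]
 [ 631.4 -233.3   47. ]
 [ 638.  -425.1    0. ]
 [ 604.9 -481.4    0. ]
 [ 784.8 -218.2    0. ]]
side [[ 476.3 -152.    39.2]
 [ 491.9 -288.7   16. ]
 [ 545.  -293.7   16. ]
 [ 629.  -240.3   47. ]
 [ 642.4 -426.     0. ]
 [ 602.  -481.7    0. ]
 [ 787.4 -220.     0. ]]
[[ 701.  -299.6   12. ]
 [ 463.7 -303.3   12. ]
 [ 698.7 -141.6   32. ]
 [ 461.6 -145.7   32. ]]
         60   40   20    0  -20  -40  -60  -80 -100 -120 -140 -160 -180 -200 -220 -240 -260 -280 -300 -320 -340 -360 -380 -400 -420
740    2    2    2    3    2    2    2    2    2    2    2    2    2    2   25   24    2    2    2    2   78   99   74    3    2
720    3    3    2    2    3    3    2    2    2    2    2    2    3    2    2    3    3    2    2    2    2    3    2    2    9
700    2    2    2    2    3    2    2    2    2    3    2    2   11   12   12   12   12   12   12    2    2    2    3    2   11
680   39   49   28   23    3    3    3    2    2    2    9   35   34   15   15   15   14   15   14    2    2    2    2    3   11
660   83
[... 1742 characters left out ...]
    3    2   80   82  105  105  122  134  104  112  112
380   72   73   73   73   73   71   59   28    2    2    1    2    1    2    2    2   82   83  104  105  136  137  105  105  105
360   73   72   72   72   72   69   49   17    1    2    1    2    2    2    2    2   82   82   69   69  135  136  105  105  105
340   72   72   72   73   72   63   39    2    2    2    1    2    2    2    2   81   83   80   69   70   69   69   69  104  105
320   72   73   72   72   68   53   27    2    2    1    2    2    2    2    1   83   82   69   69   69   69   69   69   69   69
300   72   72   75   69   60   40    2    1    2    2    2    2    2    2    2   82   82   69   69   69   69   69   69   69   69
```

The slide's point sits about 53 mm short of the clip point in both cameras: top (257,276) against (259,247), side (199,211) against (224,212). The carrier is beyond the arm, turned about 10°. The grey tub is no more than 93 mm high and the blue posts about 193 mm. I'm moving to the near side of the saddle with the gripper shut.

```bash
python3 -m crank '[[[0.045,-0.037,0,0,0,0.1],[0.09,-0.074,0,0,0,0.2],[0.135,-0.111,0,0,0,0.339],[0.18,-0.149,0,0,0,0.339],[0.225,-0.186,0,0,0,0.339],[0.27,-0.223,0,0,0,0.339],[0.315,-0.26,0.03,0,0,0.339],[0.36,-0.298,0.07,0,0,0.339],[0.36,-0.298,0.12,0,0,0.339],[0.36,-0.298,0.15,0,0,0.339]]]' 1 40
```

```text
time: 2.2
tool_pos: [441.7, -155.2, 78.4]
tcp_rot: [-179.9, 0.2, 1.2]
ft_force: [0.2, -1.2, -0.0]
finger_gap: -0.2
```

```bash
python3 -m crank '[[[0,-0.001,0.025,0,0,0],[0,-0.001,0.039,0,0,0],[0,-0.001,0.039,0,0,0]]]'; python3 - <<'E'
from h import *
for n,(a,b,c,d) in dict(top=(150,330,140,340),side=(110,260,130,330)).items():
    p,_=r.snapshot(n);cv2.imwrite(f"pics/{n}1.png",cv2.resize(p[a:b,c:d],None,fx=3.3,fy=3.3,interpolation=cv2.INTER_CUBIC))
    print(n,[(t,[(x["conf"],x["pixel"]) for x in r.landmark_of(t,n)[:2]]) for t in("saddle_end","stop_point","index_point")])
print(r.sense()["tool_pos"])
E
```

```text
time: 2.58
tool_pos: [441.0, -153.9, 38.8]
tcp_rot: [-179.9, 0.2, 1.2]
ft_force: [0.5, -0.4, 0.1]
finger_gap: -0.3
top [('saddle_end', [(0.85, [180.8, 291.8]), (0.69, [222.4, 120.7])]), ('stop_point', [(0.87, [256.3, 275.0])]), ('index_point', [(0.54, [253.9, 245.6])])]
side [('saddle_end', [(0.57, [190.8, 153.2])]), ('stop_point', [(0.97, [197.2, 214.0])]), ('index_point', [(0.68, [265.9, 181.0]), (0.67, [224.0, 213.0])])]
[ 442.14191795 -154.43728166   40.15613431]
```

View pics/top1.png

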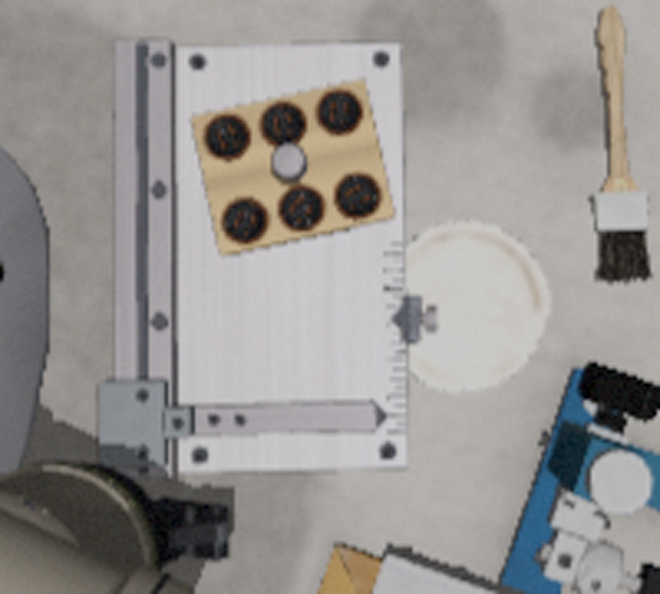

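View pics/side1.png

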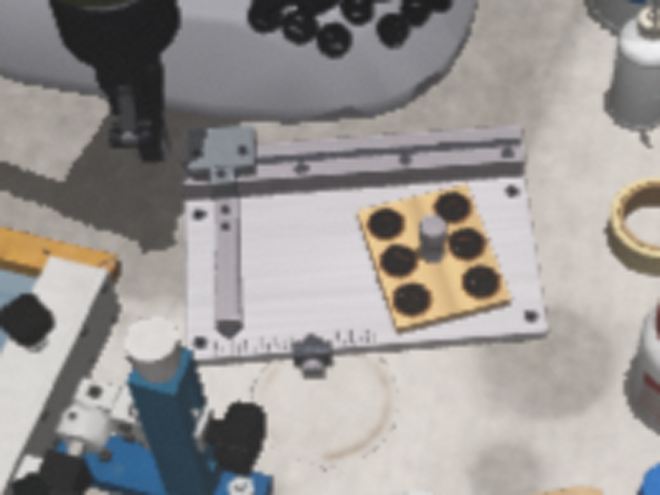

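```bash
python3 - <<'E'
from h import *
for y in(-140,-154,-176):
  for n,o in(("side",(130,110)),("top",(140,150))):
    print(y,n,((w2px(n,[[453,y,39],[441,y,39],[469,y,39]])-o)*3.3).round(0).tolist())
E
```

```text
-140 side [[170.0, 137.0], [153.0, 138.0], [193.0, 136.0]]
-140 top [[101.0, 491.0], [100.0, 514.0], [101.0, 461.0]]
-154 side [[169.0, 153.0], [152.0, 154.0], [193.0, 152.0]]
-154 top [[127.0, 491.0], [126.0, 514.0], [127.0, 461.0]]
-176 side [[169.0, 179.0], [151.0, 180.0], [192.0, 177.0]]
-176 top [[168.0, 491.0], [168.0, 514.0], [169.0, 461.0]]
```

```bash
python3 -m crank '[[[0.004,0.002,0.001,0,0,0],[0.008,0.002,0.001,0,0,0],[0.011,0.002,0.001,0,0,0],[0.013,0.002,0.001,0,0,0],[0.015,0.002,0.001,0,0,0],[0.017,0.002,0.001,0,0,0],[0.019,0.002,0.001,0,0,0],[0.02,0.002,0.001,0,0,0]]]'
```

```text
time: 3.98
tool_pos: [460.6, -155.9, 38.8]
tcp_rot: [-179.9, 0.3, 1.2]
ft_force: [-9.5, -0.0, 7.7]
finger_gap: -0.2
```

```bash
python3 -m crank '[[[0.002,0,0,0,0,0],[0.004,0,0,0,0,0],[0.006,0,0,0,0,0],[0.008,0,0,0,0,0],[0.010,0,0,0,0,0]]]'; python3 - <<'E'
from h import *
for n,(a,b,c,d) in dict(top=(150,330,140,340),side=(110,260,130,330)).items():
    p,_=r.snapshot(n);cv2.imwrite(f"pics/{n}2.png",cv2.resize(p[a:b,c:d],None,fx=3.3,fy=3.3,interpolation=cv2.INTER_CUBIC))
s=r.sense();print(s["tool_pos"],s["ft_force"])
E
```

```text
time: 4.6
tool_pos: [469.0, -155.7, 38.5]
tcp_rot: [-179.9, 0.5, 1.2]
ft_force: [-8.7, -1.1, 7.1]
finger_gap: 0.0
[ 469.21765242 -155.74152435   38.52048785] [-8.16880559 -0.17641798  6.83006498]
```

View pics/side2.png

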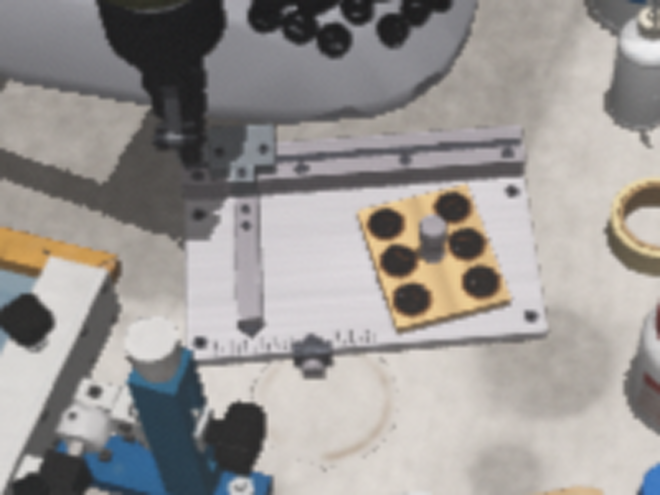

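View pics/top2.png

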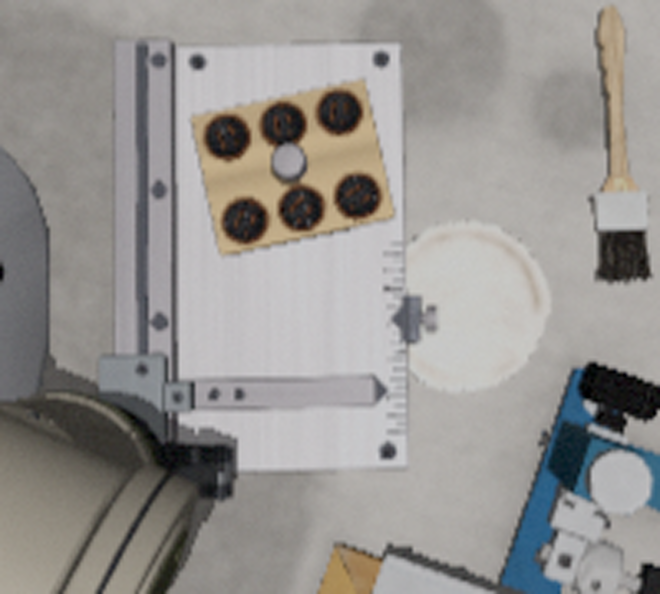

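```bash
python3 -m crank '[[[0.0035,0,-0.0005,0,0,0],[0.007,0,-0.0005,0,0,0],[0.0105,0,-0.0005,0,0,0],[0.014,0,-0.0005,0,0,0],[0.0175,0,-0.0005,0,0,0],[0.021,0,-0.0005,0,0,0],[0.024,0,-0.0005,0,0,0],[0.027,0,-0.0005,0,0,0],[0.029,0,-0.0005,0,0,0],[0.030,0,-0.0005,0,0,0]]]'; python3 - <<'E'
from h import *
for n,(a,b,c,d) in dict(top=(220,280,220,300),side=(180,240,180,260)).items():
    p,_=r.snapshot(n);cv2.imwrite(f"pics/{n}3f.png",p);cv2.imwrite(f"pics/{n}3.png",cv2.resize(p[a:b,c:d],None,fx=10,fy=10,interpolation=cv2.INTER_CUBIC))
s=r.sense();print(s["tool_pos"],s["ft_force"])
E
```

```text
time: 5.95
tool_pos: [497.6, -155.1, 38.5]
tcp_rot: [-179.9, 0.7, 1.2]
ft_force: [-9.5, -0.1, 7.5]
finger_gap: 0.0
[ 497.73965089 -155.07996254   38.49747556] [-8.52661    0.1128106  5.9202637]
```

View pics/side3.png

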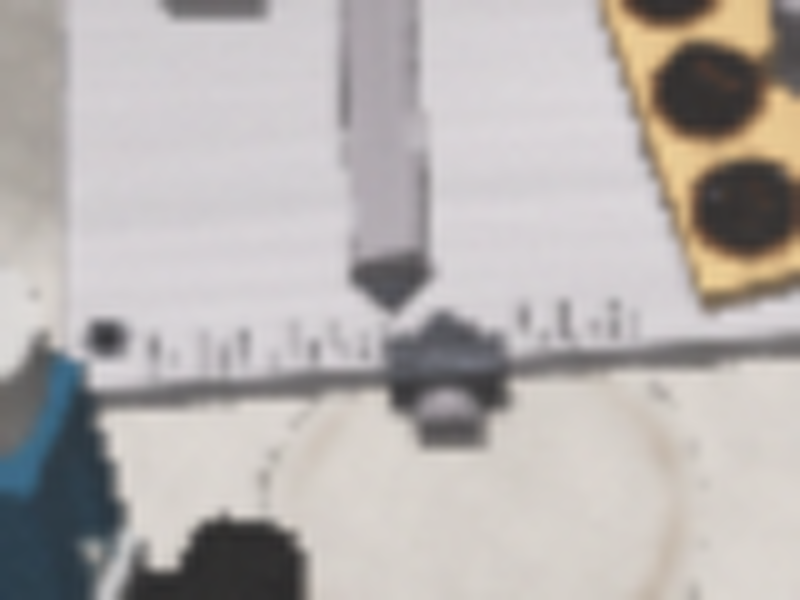

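View pics/top3.png

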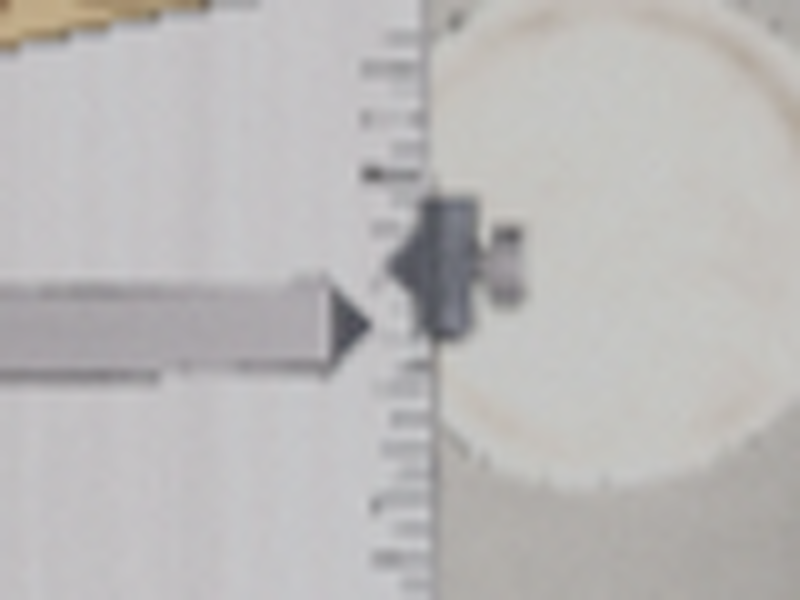

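```bash
python3 - <<'E'
from h import *
np.set_printoptions(precision=2,suppress=True)
u=np.array([np.cos(.0166),np.sin(.0166),0])
def f(n,a,b,o):
    A=px2w(n,[(np.array(a)-4.5)/10+o,(np.array(b)-4.5)/10+o],[16,16]);print(n,A,(A[1]-A[0])@u)
f("top",(370,323),(390,267),(220,220));f("side",(390,312),(443,310),(180,180))
E
```

```text
top [[ 535.87 -291.22   16.  ]
 [ 546.1  -294.84   16.  ]] 10.17688667745837
side [[ 533.19 -290.95   16.  ]
 [ 544.69 -291.25   16.  ]] 11.496919603726157
```

```bash
python3 -m crank '[[[0.002,0,-0.0005,0,0,0],[0.004,0,-0.0005,0,0,0],[0.006,0,-0.0005,0,0,0],[0.0075,0,-0.0005,0,0,0],[0.0085,0,-0.0005,0,0,0],[0.009,0,-0.0005,0,0,0]]]'; python3 - <<'E'
from h import *
for n,(a,b,c,d) in dict(top=(230,270,235,285),side=(190,230,200,250)).items():
    p,_=r.snapshot(n);cv2.imwrite(f"pics/{n}4f.png",p);cv2.imwrite(f"pics/{n}4.png",cv2.resize(p[a:b,c:d],None,fx=14,fy=14,interpolation=cv2.INTER_CUBIC))
s=r.sense();print(s["tool_pos"],s["ft_force"])
E
```

```text
time: 6.8
tool_pos: [505.0, -154.9, 38.5]
tcp_rot: [-179.9, 0.9, 1.2]
ft_force: [-8.5, -0.2, 5.8]
finger_gap: -0.3
[ 505.10560873 -154.91084768   38.52396661] [-9.41114795 -0.82702141  6.16358744]
```

View pics/side4.png

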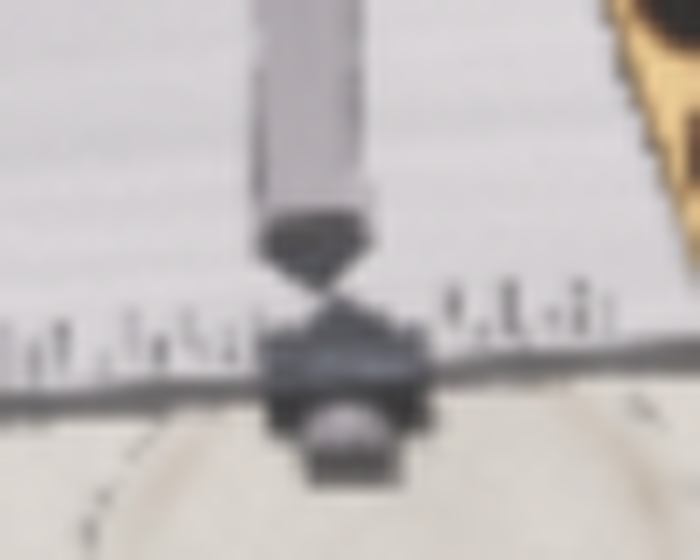

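View pics/top4.png

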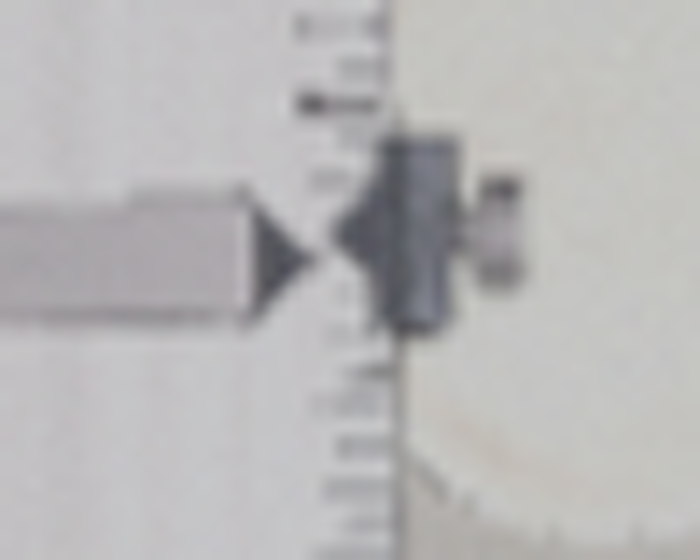

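```bash
cat > tip.py <<'E'
from h import *
import sys
np.set_printoptions(precision=0,suppress=True,linewidth=160)
k=sys.argv[1]
g=cv2.cvtColor(cv2.imread(f"pics/top{k}f.png"),cv2.COLOR_BGR2GRAY).astype(float)
print("top cols 252..264 rows 240..255");print(g[240:256,251:266])
g=cv2.cvtColor(cv2.imread(f"pics/side{k}f.png"),cv2.COLOR_BGR2GRAY).astype(float)
print("side rows 203..217 cols 216..232");print(g[203:218,216:233])
E
python3 tip.py 4
```

```text
top cols 252..264 rows 240..255
[[194. 195. 196. 196. 195. 193. 192. 196. 181. 176. 156. 106.  89. 111. 120.]
 [195. 194. 196. 196. 195. 192. 195. 196. 196. 196. 165. 110.  89. 116. 124.]
 [195. 194. 195. 195. 194. 193. 175. 171. 172. 180. 147. 100.  87. 110. 122.]
 [172. 160. 191. 196. 196. 191. 178. 175. 176. 161. 114.  92.  88. 109. 118.]
 [160. 150. 161. 192. 196. 193. 195. 195. 177. 137.  96.  87.  85. 115. 120.]
 [172. 172. 114. 159. 191. 193. 195. 178. 133.  96.  88.  93.  88. 107. 115.]
 [171. 175. 106. 100. 157. 189. 194. 158. 102.  87.  88.  94.  88. 106. 109.]
 [168. 173. 104.  86. 103. 158. 179. 165. 112.  90.  86.  90.  91. 110. 110.]
 [169. 175. 106.  86.  89. 101. 145. 180. 172. 114.  91.  94.  88. 105. 115.]
 [171. 177. 107.  87.  87. 141. 171. 193. 197. 174. 116.  92.  90. 102. 119.]
 [170. 174. 109.  87. 143. 180. 194. 195. 184. 184. 132.  97.  87. 103. 123.]
 [172. 175. 110. 141. 183. 193. 195. 194. 186. 185. 141.  98.  86. 114. 128.]
 [165. 148. 135. 181. 195. 194. 194. 196. 197. 196. 148.  99.  91. 111. 130.]
 [181. 166. 180. 196. 197. 194. 194. 186. 182. 185. 14
[... 834 characters left out ...]
3. 212. 211. 210. 195. 159. 114. 125. 184. 201. 208. 208. 208. 209. 207. 197. 179.]
 [210. 208. 204. 208. 207. 200. 178. 134. 124. 162. 194. 201. 209. 209. 208. 189. 149.]
 [207. 201. 185. 200. 198. 188. 140. 100.  91. 103. 125. 153. 195. 200. 202. 190. 157.]
 [189. 198. 166. 157. 140. 134.  99.  90.  87.  86.  86. 103. 139. 137. 169. 199. 187.]
 [180. 193. 135. 104.  97.  96.  93.  93.  92.  93.  92.  92.  99. 105. 147. 199. 201.]
 [162. 188. 136. 105.  99.  97. 103. 110. 106. 106. 107. 103. 104. 104. 129. 168. 163.]
 [182. 175. 138.  97.  90.  94. 103. 105. 105. 108. 116. 112. 109.  98.  95. 114. 115.]
 [119. 117. 102.  89.  85.  82.  86.  86.  81.  78.  78.  74.  72.  71.  89. 127. 132.]]
```

```bash
python3 - <<'E'
from h import *
np.set_printoptions(precision=2,suppress=True)
u=np.array([np.cos(.0166),np.sin(.0166),0])
for n,a,b in[("top",(256,248.18),(259,246.1)),("side",(222.3,210.5),(223.8,211.2))]:
    A=px2w(n,[a,b],[16,16]);print(n,A,(A[1]-A[0])@u)
print(w2px("side",[[509,-280,16],[509,-300,16],[509,-290,16],[510,-290,16]]))
E
```

```text
top [[ 542.56 -290.18   16.  ]
 [ 546.38 -295.67   16.  ]] 3.7249064347395695
side [[ 541.33 -290.89   16.  ]
 [ 544.54 -292.89   16.  ]] 3.1746517078946037
[[207.36 207.13]
 [207.42 214.99]
 [207.39 211.04]
 [207.85 211.01]]
```

```bash
python3 -m crank '[[[0.001,0,-0.0005,0,0,0],[0.002,0,-0.0005,0,0,0],[0.003,0,-0.0005,0,0,0],[0.0038,0,-0.0005,0,0,0],[0.0038,0,-0.0005,0,0,0]]]'; python3 - <<'E'
from h import *
for n,(a,b,c,d) in dict(top=(230,270,235,285),side=(190,230,200,250)).items():
    p,_=r.snapshot(n);cv2.imwrite(f"pics/{n}5f.png",p);cv2.imwrite(f"pics/{n}5.png",cv2.resize(p[a:b,c:d],None,fx=14,fy=14,interpolation=cv2.INTER_CUBIC))
s=r.sense();print(s["tool_pos"],s["ft_force"])
E
python3 tip.py 5
```

```text
time: 7.52
tool_pos: [507.3, -154.8, 38.6]
tcp_rot: [-179.8, 1.1, 1.2]
ft_force: [-9.0, -0.4, 6.2]
finger_gap: 0.2
[ 507.34739279 -154.8514627    38.56551507] [-9.2393311  -0.18112677  5.78159946]
top cols 252..264 rows 240..255
[[194. 196. 196. 194. 197. 193. 196. 195. 179. 177. 156. 104.  85. 110. 118.]
 [195. 194. 197. 195. 194. 191. 194. 195. 197. 196. 167. 109.  87. 112. 127.]
 [174. 159. 183. 195. 196. 193. 174. 170. 171. 182. 147. 100.  88. 111. 123.]
 [159. 147. 138. 179. 195. 193. 176. 172. 176. 163. 112.  90.  88. 111. 120.]
 [169. 174. 105. 135. 180. 192. 195. 195. 179. 134.  95.  88.  88. 113. 120.]
 [170. 173. 106.  85. 133. 178. 193. 177. 133.  95.  91.  92.  88. 105. 112.]
 [169. 176. 106.  82.  88. 134. 188. 159. 101.  89.  91.  92.  91. 106. 109.]
 [170. 174. 104.  83.  88.  98. 174. 164. 114.  90.  89.  94.  88. 110. 110.]
 [170. 176. 105.  85. 105. 159. 169. 181. 173. 113.  87.  95.  88. 105. 113.]
 [170. 176. 105. 104. 165. 190. 185. 196. 197. 176. 111.  93.  90. 100. 115.]
 [172. 176. 120. 166. 193. 193. 194. 194. 186. 183. 131.  95.  88. 107. 119.]
 [167. 160. 1
[... 1031 characters left out ...]
2. 212. 212. 211. 209. 194. 155.  98. 121. 189. 207. 208. 209. 208. 207. 196. 179.]
 [209. 208. 204. 208. 208. 205. 182. 130. 112. 159. 194. 200. 208. 209. 207. 189. 149.]
 [206. 201. 185. 201. 199. 188. 141. 100.  92. 104. 126. 153. 196. 201. 203. 192. 157.]
 [186. 196. 167. 156. 138. 135. 100.  90.  87.  86.  87. 103. 139. 138. 169. 200. 187.]
 [181. 192. 136. 105.  98.  97.  93.  94.  93.  92.  92.  93.  98. 105. 147. 200. 201.]
 [161. 186. 137. 105. 100.  97. 101. 111. 107. 108. 105. 102. 105. 104. 128. 168. 162.]
 [182. 175. 139.  99.  92.  93. 104. 107. 105. 108. 115. 111. 107.  99.  96. 113. 114.]
 [118. 116. 103.  89.  86.  82.  87.  85.  81.  80.  79.  76.  72.  70.  88. 128. 131.]]
```

View pics/side5.png

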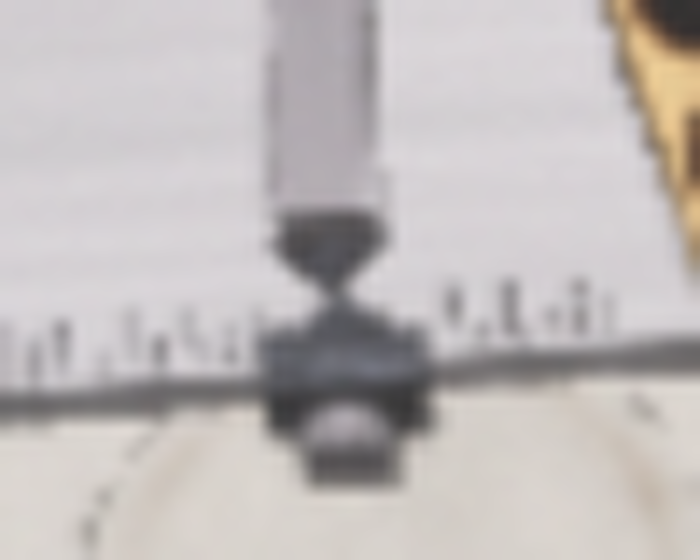

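View pics/top5.png

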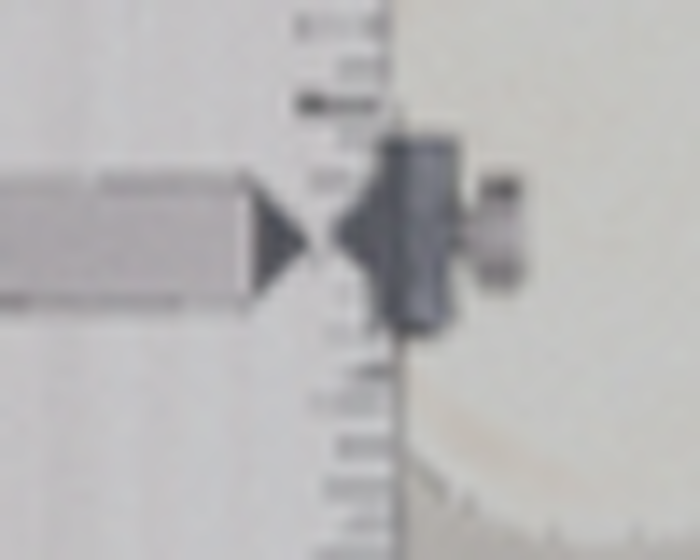

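```bash
python3 -m crank '[[[0.001,0,-0.0005,0,0,0],[0.0018,0,-0.0005,0,0,0],[0.0024,0,-0.0005,0,0,0],[0.0024,0,-0.0005,0,0,0]]]'; python3 - <<'E'
from h import *
for n,(a,b,c,d) in dict(top=(230,270,235,285),side=(190,230,200,250)).items():
    p,_=r.snapshot(n);cv2.imwrite(f"pics/{n}6f.png",p);cv2.imwrite(f"pics/{n}6.png",cv2.resize(p[a:b,c:d],None,fx=14,fy=14,interpolation=cv2.INTER_CUBIC))
s=r.sense();print(s["tool_pos"],s["ft_force"])
E
cat >> tip.py <<'E'
print("----")
gt=cv2.cvtColor(cv2.imread(f"pics/top{k}f.png"),cv2.COLOR_BGR2GRAY).astype(float)
gs=g
np.set_printoptions(precision=2)
def cen(v,i0,b):
    w=np.clip(b-v-4,0,None);return (w*np.arange(i0,i0+len(v))).sum()/w.sum()
print("top stop",[round(cen(gt[243:252,c],243,195),2) for c in(254,255,256)],"index",[round(cen(gt[244:250,c],244,195),2) for c in(259,)],round(cen(gt[243:250,260],243,195),2))
print("side stop",[round(cen(gs[q,217:228],217,212),2) for q in(208,209,210)],"index",[round(cen(gs[q,221:229],221,206),2) for q in(211,212)])
E
python3 tip.py 6|sed -n '/----/,$p';python3 tip.py 5|sed -n '/----/,$p'
```

```text
time: 8.12
tool_pos: [508.2, -154.8, 38.6]
tcp_rot: [-179.8, 1.3, 1.2]
ft_force: [-8.1, -1.4, 4.9]
finger_gap: 0.1
[ 508.17271335 -154.78906185   38.59935662] [-8.71479128 -1.46894028  5.94680967]
----
top stop [np.float64(246.45), np.float64(246.45), np.float64(246.48)] index [np.float64(246.08)] 246.02
side stop [np.float64(223.2), np.float64(223.2), np.float64(223.74)] index [np.float64(223.89), np.float64(224.3)]
----
top stop [np.float64(246.7), np.float64(246.71), np.float64(246.75)] index [np.float64(246.12)] 246.02
side stop [np.float64(222.79), np.float64(222.86), np.float64(223.17)] index [np.float64(223.8), np.float64(224.3)]
```

View pics/side6.png

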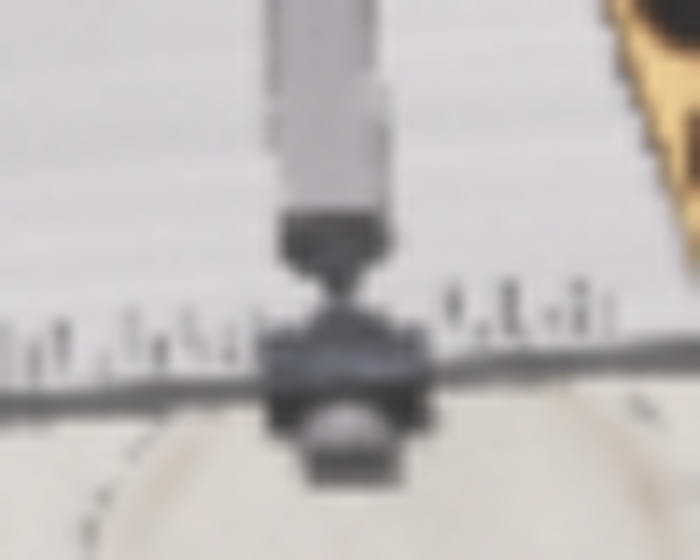

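View pics/top6.png

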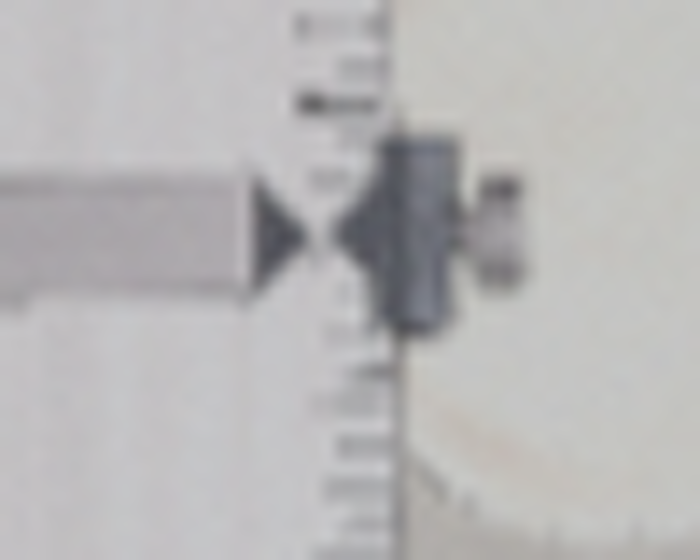

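```bash
python3 -m crank '[[[0.001,0,-0.0005,0,0,0],[0.0016,0,-0.0005,0,0,0],[0.002,0,-0.0005,0,0,0],[0.002,0,-0.0005,0,0,0]]]'; python3 - <<'E'
from h import *
for n,(a,b,c,d) in dict(top=(230,270,235,285),side=(190,230,200,250)).items():
    p,_=r.snapshot(n);cv2.imwrite(f"pics/{n}7f.png",p);cv2.imwrite(f"pics/{n}7.png",cv2.resize(p[a:b,c:d],None,fx=14,fy=14,interpolation=cv2.INTER_CUBIC))
s=r.sense();print(s["tool_pos"],s["ft_force"])
E
python3 tip.py 7|sed -n '/----/,$p'
```

```text
time: 8.72
tool_pos: [508.6, -154.8, 38.7]
tcp_rot: [-179.8, 1.5, 1.2]
ft_force: [-9.5, -0.6, 5.4]
finger_gap: -0.0
[ 508.58823654 -154.7978985    38.64809919] [-9.48694647 -0.6964277   5.67109939]
----
top stop [np.float64(246.16), np.float64(246.18), np.float64(246.19)] index [np.float64(246.12)] 246.01
side stop [np.float64(223.28), np.float64(223.35), np.float64(223.76)] index [np.float64(223.85), np.float64(224.28)]
```

View pics/side7.png

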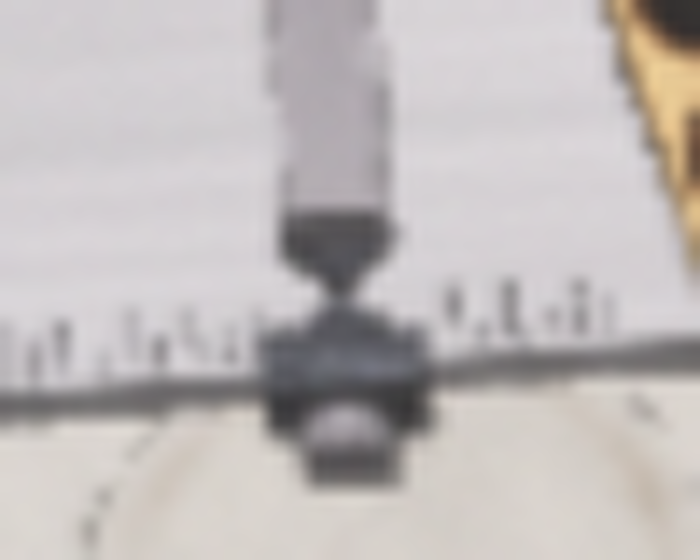

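View pics/top7.png

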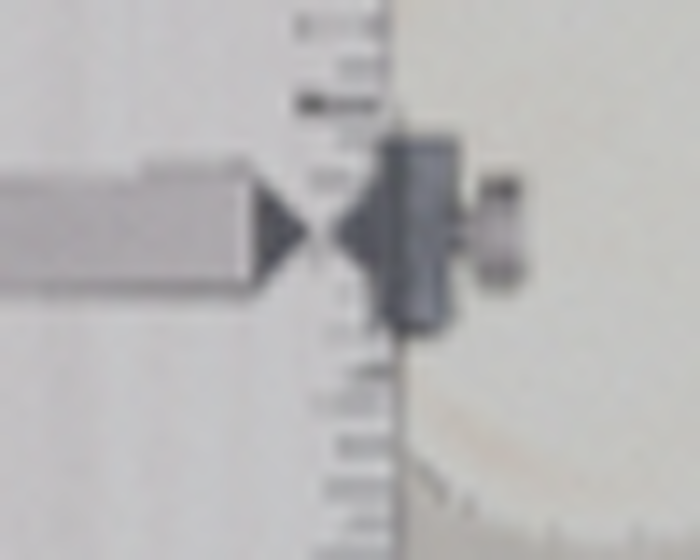

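```bash
python3 -m crank '[[[-0.006,0,0,0,0.013,0],[-0.016,0,-0.002,0,0.026,0],[-0.02,0,-0.03,0,0.026,0],[-0.0,0,-0.07,0,0.026,0]]]' 0; cat > car.py <<'E'
from h import *
np.set_printoptions(precision=1,suppress=True)
def car(img,n="top"):
    h=cv2.cvtColor(img,cv2.COLOR_BGR2HSV)
    m=((h[...,0]>12)&(h[...,0]<26)&(h[...,1]>60)&(h[...,2]>100)).astype(np.uint8)
    # keep region near board
    K=np.zeros_like(m);q=w2px(n,[[470,-160,12],[700,-160,12],[700,-305,12],[470,-305,12]]).astype(np.int32);cv2.fillPoly(K,[q],1)
    m&=K;m=cv2.morphologyEx(m,cv2.MORPH_OPEN,np.ones((2,2)))
    cs,_=cv2.findContours(m,cv2.RETR_EXTERNAL,cv2.CHAIN_APPROX_NONE);c=np.vstack(cs)[:,0].astype(float)
    W=px2w(n,c,np.full(len(c),22.))
    R=cv2.minAreaRect(W[:,:2].astype(np.float32));return R
if __name__=="__main__":
    for n in("top","side"):
        p,d=r.snapshot(n);cv2.imwrite(f"pics/{n}8.png",p)
        print(n,car(p,n))
        C=cloud(n,d);R=C[(d>0)&(C[...,2]>52)&(C[...,2]<64)&(abs(C[...,0]-630)<30)&(abs(C[...,1]+236)<30)]
        print("knob",R.mean(0),R.min(0),R.max(0),len(R))
        l=r.landmark_of("carrier_knob",n);print([(x["conf"],px2w(n,[x["pixel"]],[47])) for x in l[:1]])
E
python3 car.py
```

```text
time: 9.32
tool_pos: [508.1, -154.4, 107.5]
tcp_rot: [-179.7, 0.2, 1.1]
ft_force: [0.6, -1.3, -0.5]
finger_gap: 72.3
top ((627.8861083984375, -240.9336700439453), (78.67188262939453, 98.18787384033203), 12.776139259338379)
knob [ 631.1 -238.6   55.2] [ 622.  -247.7   52.3] [ 640.  -229.8   58.4] 93
[(0.98, array([[ 631.8, -229.5,   47. ]]))]
side ((630.6193237304688, -242.30441284179688), (79.68843078613281, 101.50851440429688), 12.630678176879883)
knob [ 629.4 -238.6   54.6] [ 620.5 -246.8   52.1] [ 638.2 -228.9   57.8] 51
[(0.95, array([[ 635.2, -243.2,   47. ]]))]
```

```bash
python3 -m crank '[[[0.03,0.022,0,0,0,-0.1],[0.06,0.044,0,0,0,-0.2],[0.09,0.066,0,0,0,-0.2025],[0.12,0.088,0.01,0,0,-0.2025],[0.12,0.088,0.032,0,0,-0.2025],[0.12,0.088,0.032,0,0,-0.2025]]]' 0; python3 - <<'E'
from h import *
for n,(a,b,c,d) in dict(top=(150,330,140,340),side=(110,260,170,370)).items():
    p,_=r.snapshot(n);cv2.imwrite(f"pics/{n}9.png",cv2.resize(p[a:b,c:d],None,fx=3.3,fy=3.3,interpolation=cv2.INTER_CUBIC))
E
```

```text
time: 10.28
tool_pos: [630.0, -239.1, 72.9]
tcp_rot: [-179.6, 0.2, 12.8]
ft_force: [-0.4, 0.0, -1.0]
finger_gap: 85.5
```

View pics/side9.png

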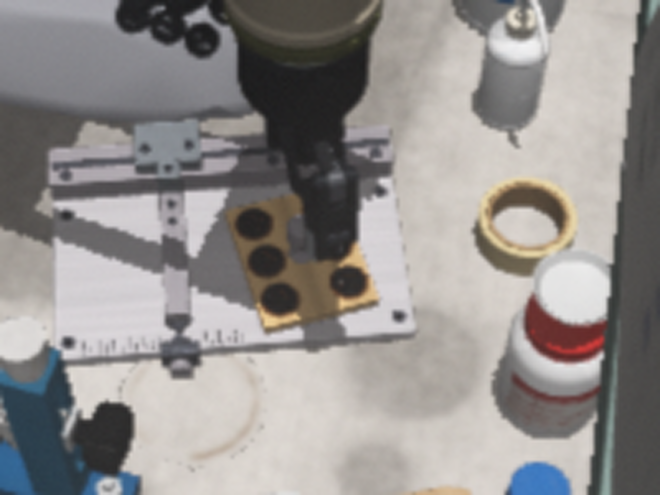

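View pics/top9.png

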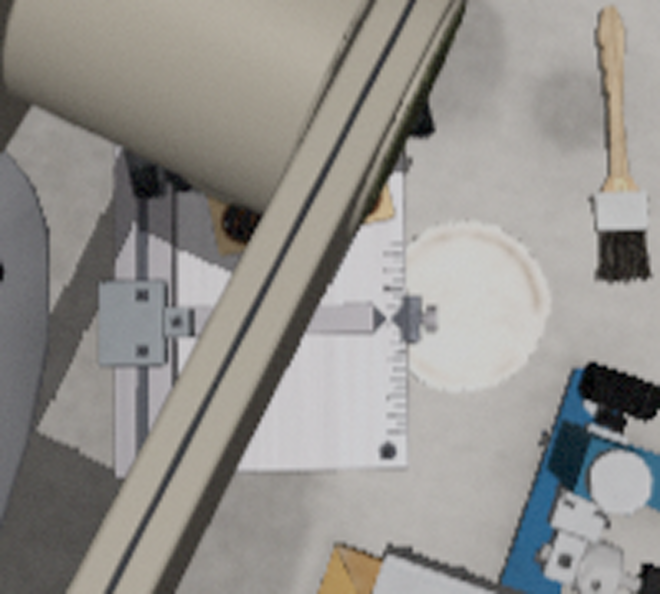

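```bash
python3 - <<'E'
from h import *
print(((w2px("side",[[639.3,-280,86],[639.3,-286,86],[629.5,-240,56],[620.7,-198,86]])-(170,110))*3.3).round())
E
```

```text
[[321. 249.]
 [321. 257.]
 [301. 226.]
 [283. 148.]]
```

```bash
python3 - <<'E'
from h import *
p,_=r.snapshot("side");z=cv2.resize(p[140:200,240:300],None,fx=10,fy=10,interpolation=cv2.INTER_CUBIC)
a=np.radians(12.8);x=np.array([np.cos(a),np.sin(a),0]);y=np.array([np.sin(a),-np.cos(a),0]);t=np.array([630,-239.1,73])
for s in(1,-1):
    for w in(-11,11):
        for e in (0,13):
            q=(w2px("side",t+x*w+y*42.5*s+[0,0,e])[0]-(240,140))*10+4.5;cv2.circle(z,tuple(int(v) for v in q),4,(0,0,255) if s>0 else (255,0,0),-1)
q=(w2px("side",[629.5,-240,56])[0]-(240,140))*10+4.5;cv2.circle(z,tuple(int(v) for v in q),4,(0,255,0),-1)
cv2.imwrite("pics/fz.png",z)
E
```

```text
(no output)
```

View pics/fz.png

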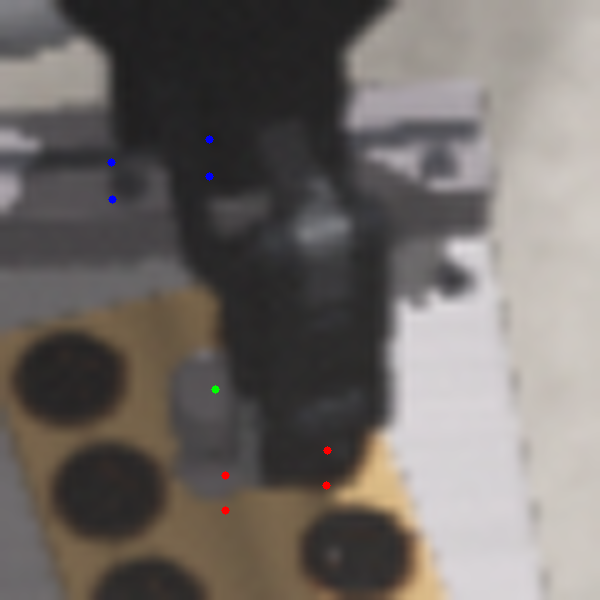

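```bash
python3 - <<'E'
from h import *
np.set_printoptions(precision=1,suppress=True)
for n in("side",):
    p,d=r.snapshot(n);C=cloud(n,d)
    for v in range(172,191,2):
        print(v,[tuple(C[v,u].round().astype(int)) for u in range(256,282,3)])
E
```

```text
172 [(np.int64(621), np.int64(-197), np.int64(22)), (np.int64(628), np.int64(-197), np.int64(21)), (np.int64(634), np.int64(-198), np.int64(22)), (np.int64(634), np.int64(-290), np.int64(147)), (np.int64(638), np.int64(-310), np.int64(174)), (np.int64(644), np.int64(-308), np.int64(171)), (np.int64(649), np.int64(-310), np.int64(173)), (np.int64(655), np.int64(-307), np.int64(169)), (np.int64(676), np.int64(-194), np.int64(12))]
174 [(np.int64(620), np.int64(-201), np.int64(20)), (np.int64(627), np.int64(-204), np.int64(22)), (np.int64(634), np.int64(-204), np.int64(23)), (np.int64(634), np.int64(-292), np.int64(144)), (np.int64(638), np.int64(-312), np.int64(171)), (np.int64(643), np.int64(-311), np.int64(169)), (np.int64(649), np.int64(-311), np.int64(169)), (np.int64(655), np.int64(-309), np.int64(165)), (np.int64(676), np.int64(-199), np.int64(11))]
176 [(np.int64(620), np.int64(-208), np.int64(22)), (np.int64(625), np.int64(-233), np.int64(56)), (np.int64(632), np.int64(-234), np.int64(56)), (np.int64(634), np.int64(-294), np.int64(140)), (np.int64(638), np.int64(-312), np.int64
[... 2515 characters left out ...]
(634), np.int64(-290), np.int64(92)), (np.int64(640), np.int64(-295), np.int64(99)), (np.int64(651), np.int64(-242), np.int64(21)), (np.int64(658), np.int64(-243), np.int64(21)), (np.int64(665), np.int64(-243), np.int64(20)), (np.int64(671), np.int64(-246), np.int64(24))]
190 [(np.int64(618), np.int64(-247), np.int64(23)), (np.int64(624), np.int64(-246), np.int64(20)), (np.int64(631), np.int64(-248), np.int64(23)), (np.int64(638), np.int64(-248), np.int64(22)), (np.int64(644), np.int64(-248), np.int64(21)), (np.int64(651), np.int64(-249), np.int64(22)), (np.int64(658), np.int64(-249), np.int64(22)), (np.int64(664), np.int64(-250), np.int64(22)), (np.int64(671), np.int64(-251), np.int64(23))]
```

```bash
python3 -m crank '[[[0,0,0.02,0,0,0],[0,0,0.035,0,0,0],[0,0,0.041,0,0,0],[0,0,0.041,0,0,0]]]' 0 25; python3 -m crank '[[[0,0,0,0,0,0],[0,0,0,0,0,0],[0,0,0,0,0,0],[0,0,0,0,0,0],[0,0,0,0,0,0],[0,0,0,0,0,0]]]' 1 25
```

```text
time: 10.98
tool_pos: [632.5, -239.8, 36.2]
tcp_rot: [-179.8, -0.1, 12.8]
ft_force: [0.4, -1.2, -0.3]
finger_gap: 85.8
time: 11.72
tool_pos: [632.8, -239.7, 36.8]
tcp_rot: [-179.8, -0.1, 12.8]
ft_force: [-3.2, 3.0, 6.2]
finger_gap: 18.8
```

```bash
python3 -m crank '[[[0,0,0,0,0,0],[0,0,0,0,0,0],[0,0,0,0,0,0],[-0.0025,0,0.003,0,0,0],[-0.0025,0,0.005,0,0,0],[-0.0025,0,0.005,0,0,0],[-0.0025,0,0.005,0,0,0]]]' 0.55 25; python3 - <<'E'
from h import *
for n,(a,b,c,d) in dict(side=(140,200,220,300)).items():
    p,_=r.snapshot(n);cv2.imwrite(f"pics/{n}10.png",cv2.resize(p[a:b,c:d],None,fx=9,fy=9,interpolation=cv2.INTER_CUBIC))
print(r.sense()["ft_force"])
E
```

```text
time: 12.6
tool_pos: [630.3, -240.2, 31.7]
tcp_rot: [-179.8, -0.1, 12.8]
ft_force: [-0.3, 0.3, 0.1]
finger_gap: 38.3
[-0.68630948 -0.47946938  0.09084301]
```

View pics/side10.png

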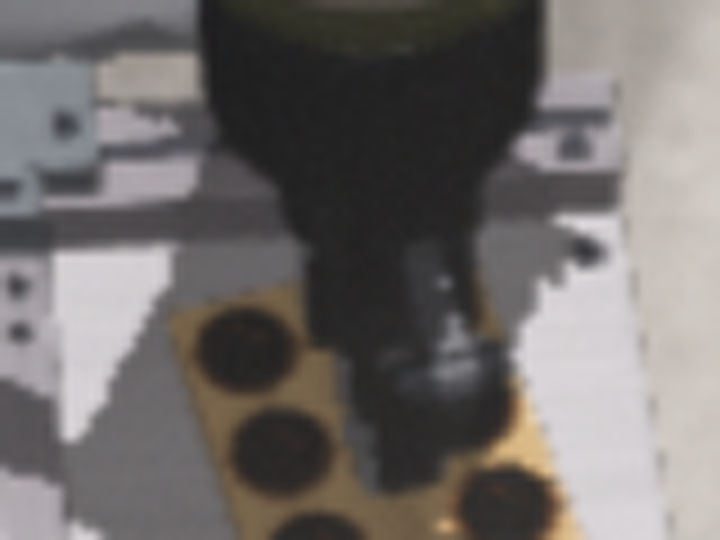

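Fingers straddle the knob, near finger at about (420,430) in the zoom. Closing.

```bash
python3 -m crank '[[[0,0,0,0,0,0],[0,0,0,0,0,0],[0,0,0,0,0,0],[0,0,0,0,0,0],[0,0,0,0,0,0]]]' 1 25
```

```text
time: 13.28
tool_pos: [630.5, -240.2, 32.1]
tcp_rot: [-179.8, -0.1, 12.8]
ft_force: [-0.2, 1.3, 3.0]
finger_gap: 19.1
```

```bash
python3 -m crank '[[[-0.001,-0.001,0,0,0,0.05],[-0.003,-0.003,0,0,0,0.11],[-0.006,-0.005,0,0,0,0.17],[-0.010,-0.007,0,0,0,0.206],[-0.015,-0.010,0,0,0,0.206],[-0.020,-0.013,0,0,0,0.206],[-0.024,-0.015,0,0,0,0.206],[-0.0256,-0.016,0,0,0,0.206],[-0.0256,-0.016,0,0,0,0.206]]]'; python3 - <<'E'
from h import *
for n,(a,b,c,d) in dict(side=(110,260,170,370),top=(150,300,140,340)).items():
    p,_=r.snapshot(n);cv2.imwrite(f"pics/{n}11.png",cv2.resize(p[a:b,c:d],None,fx=4,fy=4,interpolation=cv2.INTER_CUBIC))
print(r.sense()["ft_force"])
E
```

```text
time: 14.4
tool_pos: [601.6, -230.2, 32.1]
tcp_rot: [-179.8, -0.1, 1.0]
ft_force: [-0.8, 0.2, 2.4]
finger_gap: 18.9
[-3.17881693  0.5581448   3.73934045]
```

View pics/side11.png

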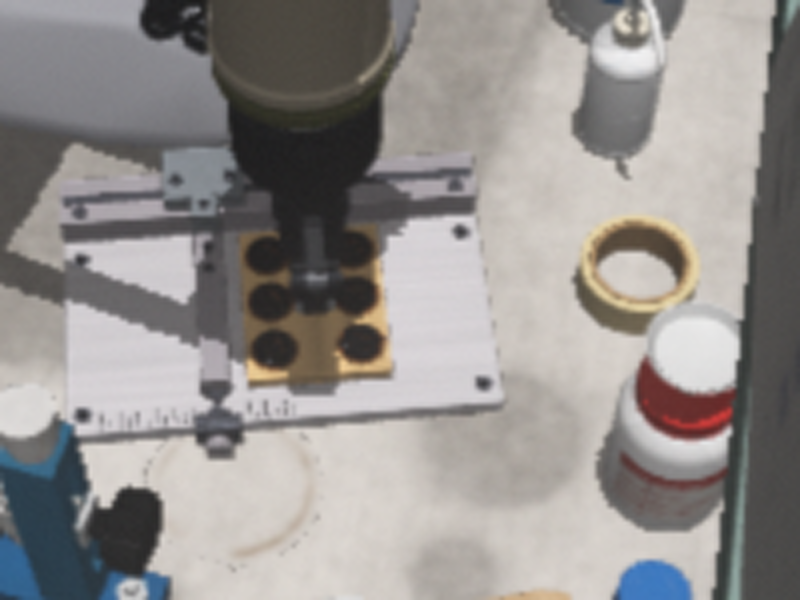

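View pics/top11.png

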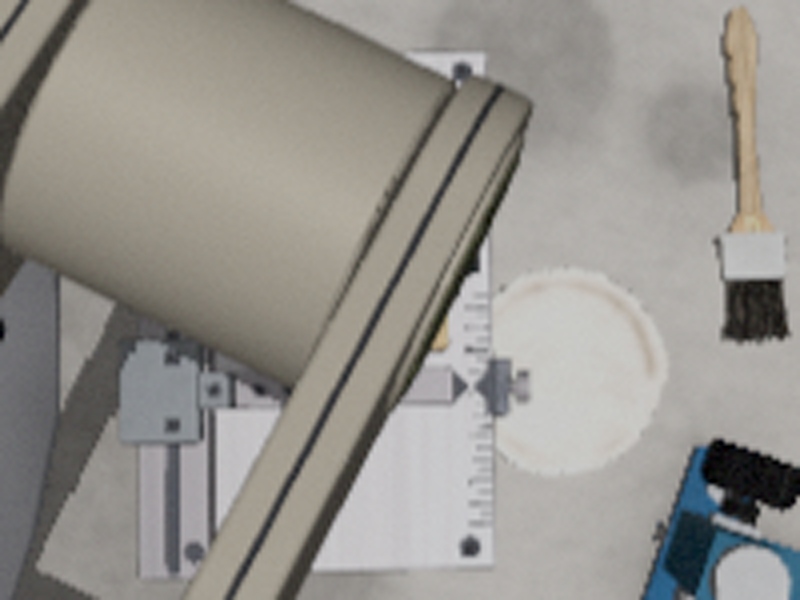

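```bash
python3 -m crank '[[[0,-0.001,0,0,0,0],[0,-0.002,0,0,0,0],[0,-0.003,0,0,0,0],[0,-0.004,0,0,0,0],[0,-0.004,0,0,0,0]]]';python3 -m crank '[[[0,-0.001,0,0,0,0],[0,-0.002,0,0,0,0],[0,-0.002,0,0,0,0]]]'
```

```text
time: 15.12
tool_pos: [601.6, -226.1, 32.1]
tcp_rot: [-179.8, -0.1, 1.0]
ft_force: [-0.0, -1.5, 0.7]
finger_gap: 19.0
time: 15.5
tool_pos: [601.6, -223.9, 32.1]
tcp_rot: [-179.8, -0.0, 1.0]
ft_force: [-0.1, -2.6, 1.2]
finger_gap: 19.1
```

```bash
python3 -m crank '[[[0,-0.001,0,0,0,0],[0,-0.0015,0,0,0,0],[0,-0.0015,0,0,0,0]]]';python3 -m crank '[[[0,-0.001,0,0,0,0],[0,-0.0015,0,0,0,0],[0,-0.0015,0,0,0,0]]]'
```

```text
time: 15.88
tool_pos: [601.5, -222.3, 32.1]
tcp_rot: [-179.8, -0.0, 1.1]
ft_force: [-0.3, -2.3, 0.3]
finger_gap: 19.0
time: 16.25
tool_pos: [601.7, -222.0, 32.3]
tcp_rot: [-179.9, -0.1, 1.0]
ft_force: [0.6, -7.3, -0.4]
finger_gap: 19.1
```

```bash
python3 -m crank '[[[-0.0015,-0.0003,0,0,0,0],[-0.003,-0.0003,0,0,0,0],[-0.0045,-0.0003,0,0,0,0],[-0.005,-0.0003,0,0,0,0]]]'; python3 -m crank '[[[-0.0005,-0.0003,0,0,0,0],[-0.001,-0.0003,0,0,0,0],[-0.001,-0.0003,0,0,0,0]]]'
```

```text
time: 16.75
tool_pos: [597.6, -222.4, 32.7]
tcp_rot: [-180.0, -0.2, 1.0]
ft_force: [4.7, -4.0, -1.7]
finger_gap: 18.9
time: 17.12
tool_pos: [597.0, -222.4, 32.8]
tcp_rot: [-180.0, -0.3, 1.0]
ft_force: [2.9, -4.0, -1.5]
finger_gap: 19.1
```

```bash
python3 - <<'E'
from h import *
for n,(a,b,c,d) in dict(side=(140,220,200,300)).items():
    p,_=r.snapshot(n);cv2.imwrite(f"pics/{n}12.png",cv2.resize(p[a:b,c:d],None,fx=7,fy=7,interpolation=cv2.INTER_CUBIC))
print(r.sense()["ft_force"])
E
```

```text
[ 2.81435983 -3.23758313 -2.28459818]
```

View pics/side12.png

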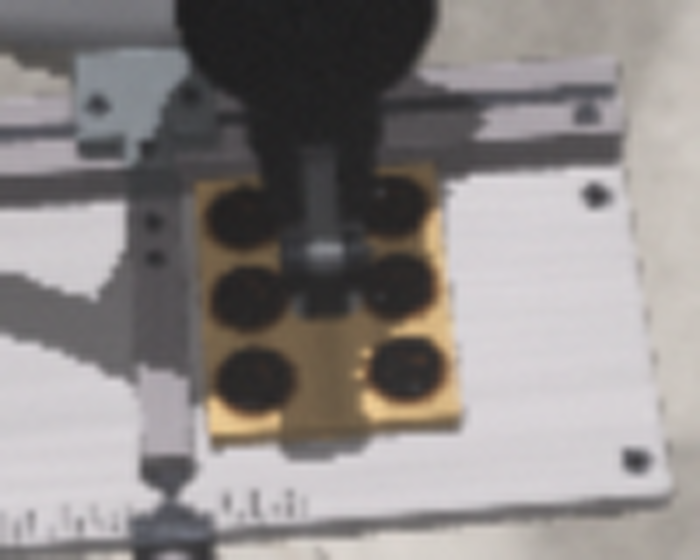

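```bash
python3 -m crank '[[[0,0,0.0005,0,0,0.015],[-0.001,0,0.0005,0,0,0.033],[-0.0015,-0.0005,0.0005,0,0,0.033],[-0.002,-0.001,0.0005,0,0,0.033]]]' - 20;  python3 - <<'E'
from h import *
for n,(a,b,c,d) in dict(side=(140,220,200,300)).items():
    p,_=r.snapshot(n);cv2.imwrite(f"pics/{n}13.png",cv2.resize(p[a:b,c:d],None,fx=7,fy=7,interpolation=cv2.INTER_CUBIC))
print(r.sense()["ft_force"])
E
```

```text
time: 17.68
tool_pos: [595.9, -222.9, 33.1]
tcp_rot: [179.9, -0.4, -0.9]
ft_force: [4.2, -9.2, -0.9]
finger_gap: 19.1
[ 4.82793841 -8.10595478 -1.07752908]
```

View pics/side13.png

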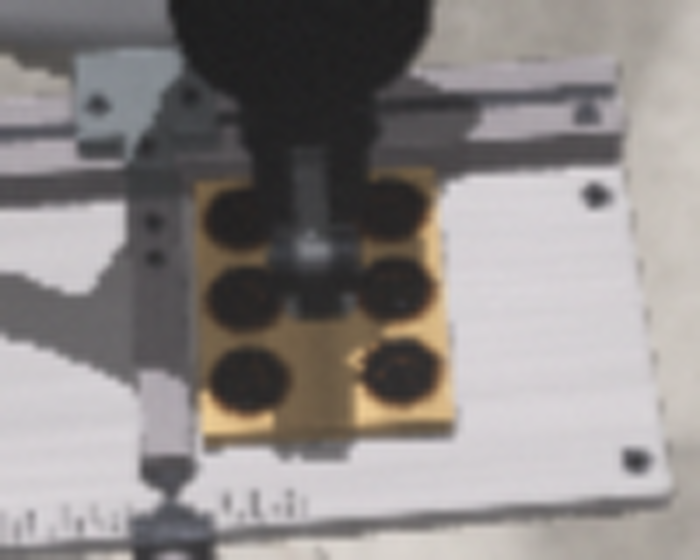

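```bash
python3 -m crank '[[[-0.0005,0.0003,0.0005,0,0,0],[-0.001,0.0003,0.001,0,0,0],[-0.0015,0.0003,0.001,0,0,0],[-0.0015,0.0003,0.001,0,0,0]]]'; python3 -m crank '[[[-0.0005,0,0,0,0,0],[-0.001,0,0,0,0,0],[-0.001,0,0,0,0,0]]]';  python3 - <<'E'
from h import *
for n,(a,b,c,d) in dict(side=(140,220,200,300)).items():
    p,_=r.snapshot(n);cv2.imwrite(f"pics/{n}14.png",cv2.resize(p[a:b,c:d],None,fx=7,fy=7,interpolation=cv2.INTER_CUBIC))
print(r.sense()["ft_force"])
E
```

```text
time: 18.23
tool_pos: [595.3, -223.7, 32.8]
tcp_rot: [179.8, -0.5, -0.9]
ft_force: [4.3, -4.8, -0.8]
finger_gap: 19.0
time: 18.6
tool_pos: [594.7, -223.7, 33.0]
tcp_rot: [179.8, -0.6, -1.0]
ft_force: [4.1, -3.9, -0.7]
finger_gap: 18.8
[ 3.6855192  -4.39427234 -0.85550803]
```

View pics/side14.png

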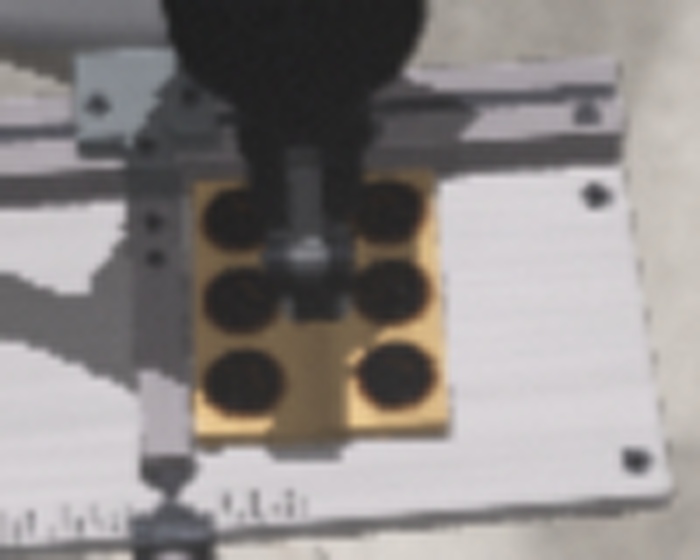

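```bash
python3 -m crank '[[[0,0,0,0,0,0],[0,0,0,0,0,0],[0,0,0,0,0,0],[0,0,-0.02,0.003,0.01,0],[0,0,-0.04,0.003,0.01,-0.033],[0.01,0.03,-0.07,0.003,0.01,-0.033],[0.02,0.06,-0.07,0.003,0.01,-0.033],[0.03,0.11,-0.07,0.003,0.01,-0.033],[0.03,0.11,-0.07,0.003,0.01,-0.033]]]' 0.55;  python3 - <<'E'
from h import *
from car import car
for n,(a,b,c,d) in dict(side=(140,220,200,300),top=(170,290,160,280)).items():
    p,_=r.snapshot(n);cv2.imwrite(f"pics/{n}15f.png",p);cv2.imwrite(f"pics/{n}15.png",cv2.resize(p[a:b,c:d],None,fx=5 if n=="top" else 7,fy=5 if n=="top" else 7,interpolation=cv2.INTER_CUBIC));print(n,car(p,n))
print(r.sense()["ft_force"])
E
```

```text
time: 19.77
tool_pos: [622.6, -338.1, 105.9]
tcp_rot: [179.8, -1.3, 0.8]
ft_force: [-0.0, 0.2, -0.0]
finger_gap: 38.7
side ((584.3556518554688, -228.59405517578125), (105.00408935546875, 54.58063888549805), 89.59187316894531)
top ((593.6497802734375, -232.86819458007812), (87.78716278076172, 78.68705749511719), 88.69478607177734)
[0.7 0.6 0.3]
```

View pics/side15.png

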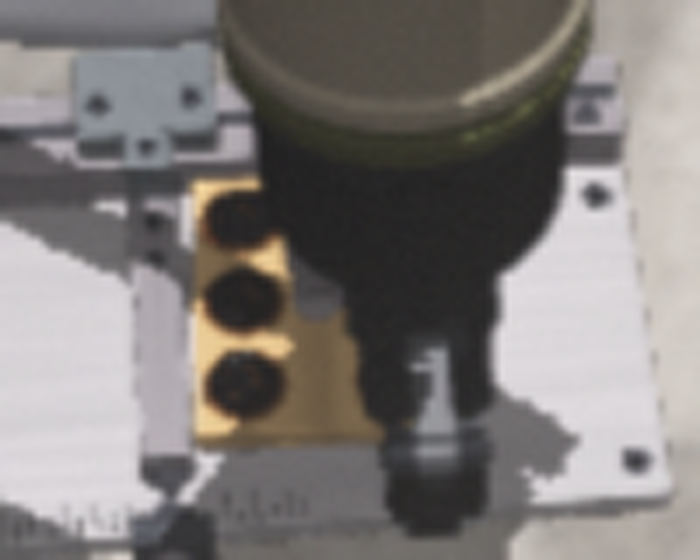

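View pics/top15.png

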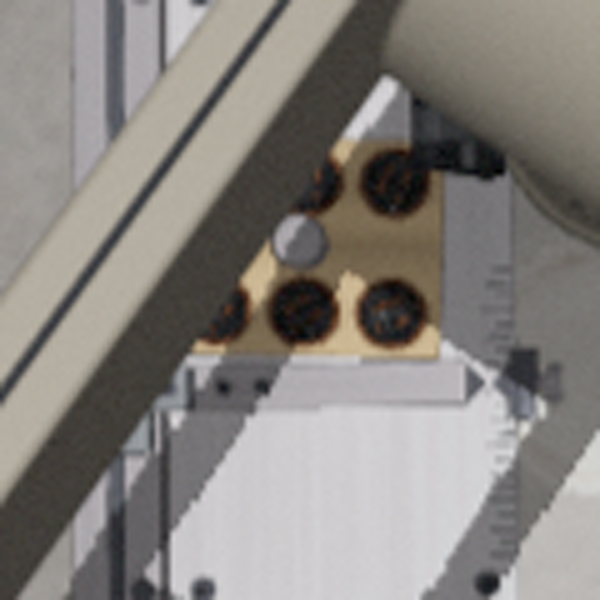

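```bash
python3 -m crank '[[[-0.012,-0.014,0,0,-0.012,0],[-0.024,-0.026,0,0,-0.023,0],[-0.024,-0.026,0.03,0,-0.023,0],[-0.024,-0.026,0.06,0,-0.023,0],[-0.024,-0.026,0.08,0,-0.023,0],[-0.024,-0.026,0.088,0,-0.023,0],[-0.024,-0.026,0.089,0,-0.023,0]]]' 1;  python3 - <<'E'
from h import *
for n,(a,b,c,d) in dict(side=(140,220,200,300)).items():
    p,_=r.snapshot(n);cv2.imwrite(f"pics/{n}16.png",cv2.resize(p[a:b,c:d],None,fx=5 if n=="top" else 7,fy=5 if n=="top" else 7,interpolation=cv2.INTER_CUBIC))
print(r.sense()["ft_force"])
E
```

```text
time: 20.75
tool_pos: [600.1, -309.0, 15.8]
tcp_rot: [179.9, 0.1, 0.9]
ft_force: [0.5, 0.0, 0.4]
finger_gap: 0.4
[-0.2051817  -0.90314129  0.29427361]
```

View pics/side16.png

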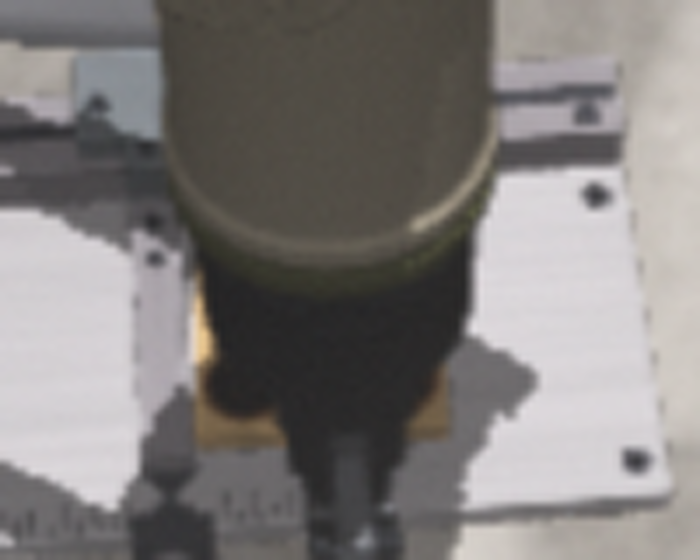

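```bash
python3 -m crank '[[[-0.001,-0.004,-0.0015,0,0,0],[-0.002,-0.008,-0.0015,0,0,0],[-0.002,-0.012,-0.0015,0,0,0],[-0.002,-0.013,-0.0015,0,0,0],[-0.002,-0.013,-0.0015,0,0,0]]]'; python3 -m crank '[[[0,-0.001,0,0,0,0],[0,-0.002,0,0,0,0],[0,-0.003,0,0,0,0],[0,-0.003,0,0,0,0]]]'
```

```text
time: 21.42
tool_pos: [598.3, -296.2, 17.9]
tcp_rot: [179.9, 0.0, 0.9]
ft_force: [0.1, 0.1, -0.7]
finger_gap: -0.1
time: 21.92
tool_pos: [598.2, -293.1, 17.8]
tcp_rot: [179.9, 0.1, 1.0]
ft_force: [0.1, 0.2, 0.1]
finger_gap: 0.0
```

```bash
python3 -m crank '[[[0,-0.001,0,0,0,0],[0,-0.002,0,0,0,0],[0,-0.003,0,0,0,0],[0,-0.003,0,0,0,0]]]'; python3 -m crank '[[[0,-0.001,0,0,0,0],[0,-0.002,0,0,0,0],[0,-0.003,0,0,0,0],[0,-0.003,0,0,0,0]]]'
```

```text
time: 22.42
tool_pos: [598.2, -290.0, 17.8]
tcp_rot: [179.9, 0.1, 1.0]
ft_force: [-0.1, 0.5, 0.6]
finger_gap: -0.0
time: 22.92
tool_pos: [598.1, -286.9, 17.8]
tcp_rot: [179.9, 0.1, 1.0]
ft_force: [0.3, 0.4, 0.4]
finger_gap: -0.0
```

```bash
python3 -m crank '[[[0,-0.001,0,0,0,0],[0,-0.002,0,0,0,0],[0,-0.003,0,0,0,0],[0,-0.003,0,0,0,0]]]'; python3 - <<'E'
from h import *
for n,(a,b,c,d) in dict(side=(140,220,200,300),top=(170,290,160,280)).items():
    p,_=r.snapshot(n);cv2.imwrite(f"pics/{n}17.png",cv2.resize(p[a:b,c:d],None,fx=5 if n=="top" else 7,fy=5 if n=="top" else 7,interpolation=cv2.INTER_CUBIC))
E
```

```text
time: 23.42
tool_pos: [598.1, -283.8, 17.8]
tcp_rot: [179.9, 0.1, 1.0]
ft_force: [-0.1, 0.7, -0.2]
finger_gap: -0.2
```

View pics/side17.png

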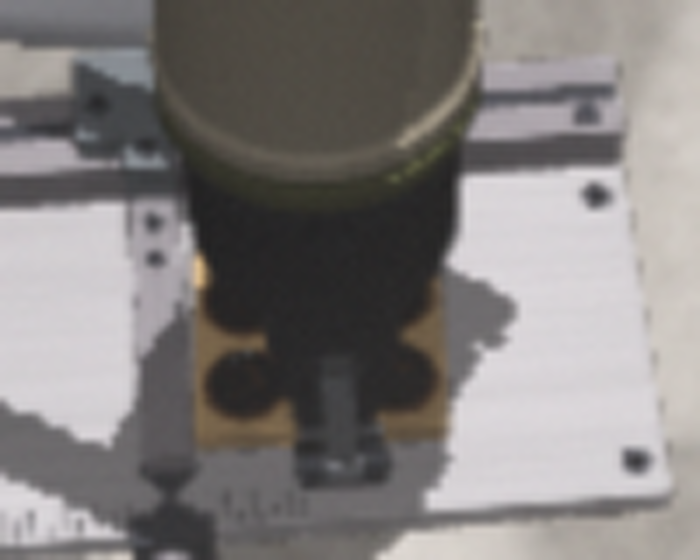

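View pics/top17.png

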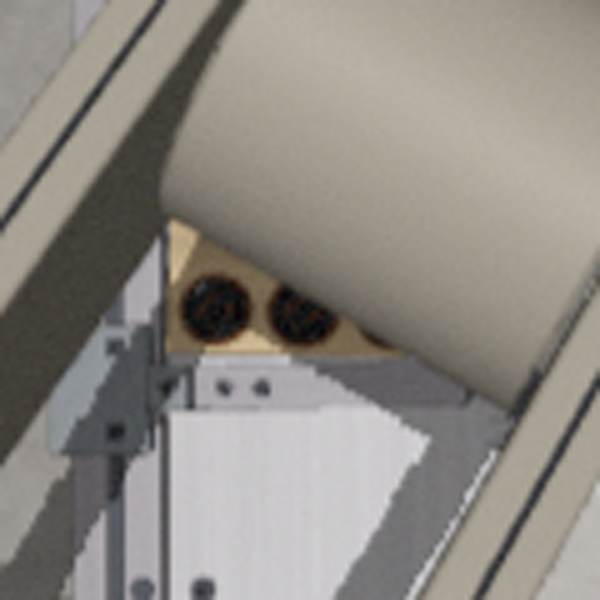

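```bash
python3 -m crank '[[[0,-0.001,0,0,0,0],[0,-0.002,0,0,0,0],[0,-0.002,0,0,0,0]]]'; python3 -m crank '[[[0,-0.001,0,0,0,0],[0,-0.0015,0,0,0,0],[0,-0.0015,0,0,0,0]]]'
```

```text
time: 23.9
tool_pos: [598.0, -281.8, 17.8]
tcp_rot: [179.9, 0.1, 1.0]
ft_force: [0.2, 0.2, 0.1]
finger_gap: -0.1
time: 24.28
tool_pos: [598.1, -280.7, 17.9]
tcp_rot: [179.9, 0.0, 1.0]
ft_force: [0.7, -2.8, -1.3]
finger_gap: -0.2
```

```bash
python3 -m crank '[[[0,-0.0005,0,0,0,0],[0,-0.001,0,0,0,0],[0,-0.001,0,0,0,0]]]'; python3 -m crank '[[[0,-0.0006,0,0,0,0],[0,-0.0009,0,0,0,0],[0,-0.0009,0,0,0,0]]]'
```

```text
time: 24.65
tool_pos: [598.6, -280.3, 18.2]
tcp_rot: [179.8, -0.0, 1.0]
ft_force: [1.6, -5.1, -2.0]
finger_gap: -0.3
time: 25.02
tool_pos: [599.0, -280.0, 18.7]
tcp_rot: [179.7, -0.1, 0.9]
ft_force: [2.4, -6.1, -1.5]
finger_gap: -0.3
```

```bash
python3 -m crank '[[[0,0.005,-0.001,0.002,0.002,0],[0.01,0.018,-0.005,0.004,0.002,0],[0.04,0.018,-0.02,0.005,0.002,0],[0.066,0.01,-0.02,0.005,0.002,0],[0.066,-0.03,-0.02,0.005,0.002,0],[0.066,-0.052,-0.02,0.005,0.002,0],[0.066,-0.052,-0.01,0.005,0.002,0],[0.066,-0.052,0.001,0.005,0.002,0],[0.066,-0.052,0.001,0.005,0.002,0]]]'; python3 - <<'E'
from h import *
for n,(a,b,c,d) in dict(side=(140,220,200,300),top=(170,290,160,280)).items():
    p,_=r.snapshot(n);cv2.imwrite(f"pics/{n}18.png",cv2.resize(p[a:b,c:d],None,fx=5 if n=="top" else 7,fy=5 if n=="top" else 7,interpolation=cv2.INTER_CUBIC))
E
```

```text
time: 26.15
tool_pos: [662.5, -227.5, 15.5]
tcp_rot: [-179.9, -0.0, 0.9]
ft_force: [0.2, 0.3, 0.4]
finger_gap: -0.1
```

View pics/side18.png

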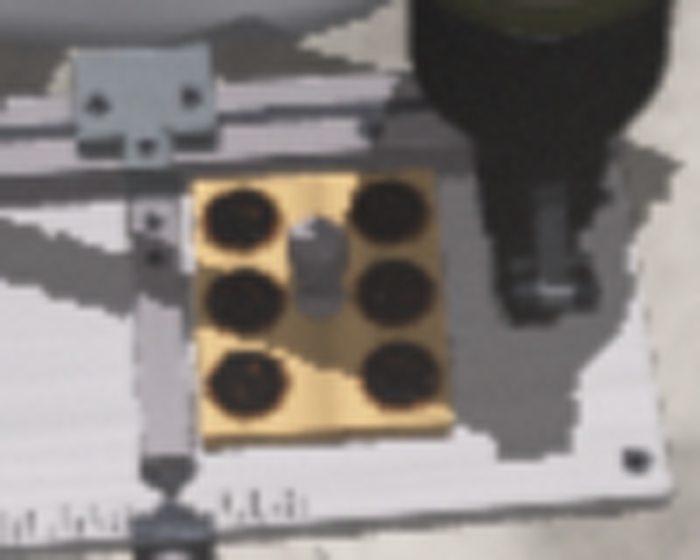

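View pics/top18.png

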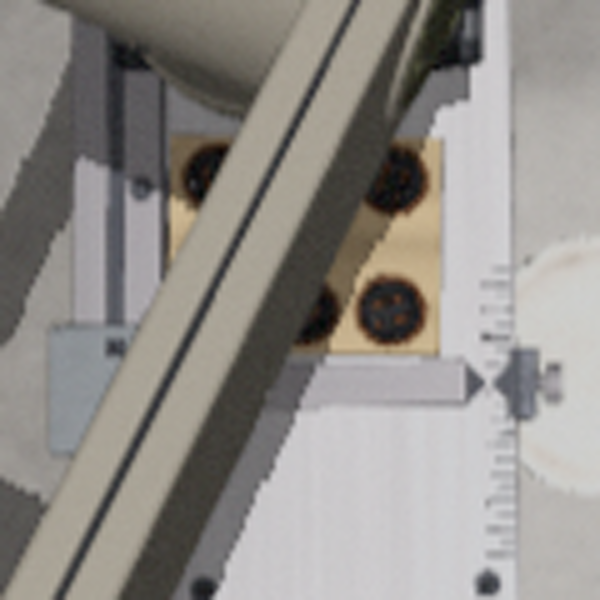

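```bash
python3 -m crank '[[[-0.004,-0.001,-0.002,0,0,0],[-0.007,-0.001,-0.002,0,0,0],[-0.010,-0.001,-0.002,0,0,0],[-0.010,-0.001,-0.002,0,0,0]]]'; python3 -m crank '[[[-0.001,0,0,0,0,0],[-0.002,0,0,0,0,0],[-0.0025,0,0,0,0,0],[-0.0025,0,0,0,0,0]]]'
```

```text
time: 26.75
tool_pos: [653.4, -227.0, 19.1]
tcp_rot: [-180.0, -0.2, 0.9]
ft_force: [-0.0, -0.3, -0.6]
finger_gap: 0.2
time: 27.25
tool_pos: [650.9, -227.0, 19.1]
tcp_rot: [-180.0, -0.2, 0.9]
ft_force: [0.0, 0.3, 0.4]
finger_gap: -0.1
```

```bash
python3 -m crank '[[[-0.0005,0,0,0,0,0],[-0.001,0,0,0,0,0],[-0.001,0,0,0,0,0]]]'
```

```text
time: 27.62
tool_pos: [649.8, -227.0, 19.1]
tcp_rot: [-180.0, -0.2, 0.9]
ft_force: [-0.9, 0.3, -0.3]
finger_gap: 0.3
```

```bash
for i in 1; do :; done; python3 -m crank '[[[-0.0005,0,0,0,0,0],[-0.001,0,0,0,0,0],[-0.001,0,0,0,0,0]]]'; python3 -m crank '[[[-0.0005,0,0,0,0,0],[-0.001,0,0,0,0,0],[-0.001,0,0,0,0,0]]]'
```

```text
time: 28.0
tool_pos: [648.8, -227.0, 19.1]
tcp_rot: [-180.0, -0.2, 0.9]
ft_force: [-0.3, -0.0, 0.8]
finger_gap: -0.0
time: 28.38
tool_pos: [647.7, -227.0, 19.1]
tcp_rot: [-180.0, -0.2, 0.9]
ft_force: [0.1, 0.2, -0.4]
finger_gap: -0.4
```

```bash
python3 -m crank '[[[-0.0005,0,0,0,0,0],[-0.001,0,0,0,0,0],[-0.001,0,0,0,0,0]]]'; python3 -m crank '[[[-0.0005,0,0,0,0,0],[-0.001,0,0,0,0,0],[-0.001,0,0,0,0,0]]]'
```

```text
time: 28.75
tool_pos: [646.7, -227.0, 19.1]
tcp_rot: [-180.0, -0.2, 0.9]
ft_force: [0.4, 0.1, 0.2]
finger_gap: 0.1
time: 29.12
tool_pos: [646.2, -227.1, 19.4]
tcp_rot: [-180.0, -0.2, 0.9]
ft_force: [2.6, -0.2, 0.4]
finger_gap: 0.2
```

```bash
python3 -m crank '[[[-0.0004,0,0,0,0,0],[-0.0008,0,0,0,0,0],[-0.0008,0,0,0,0,0]]]'; python3 - <<'E'
from h import *
for n,(a,b,c,d) in dict(side=(140,220,200,300)).items():
    p,_=r.snapshot(n);cv2.imwrite(f"pics/{n}19.png",cv2.resize(p[a:b,c:d],None,fx=5 if n=="top" else 7,fy=5 if n=="top" else 7,interpolation=cv2.INTER_CUBIC))
E
```

```text
time: 29.5
tool_pos: [645.5, -227.2, 19.6]
tcp_rot: [-180.0, -0.2, 0.9]
ft_force: [2.3, -0.2, 0.7]
finger_gap: 0.1
```

View pics/side19.png

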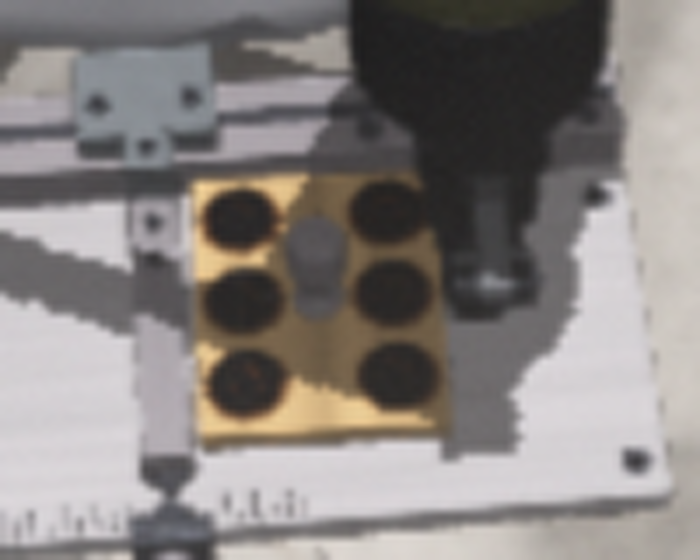

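```bash
python3 -m crank '[[[-0.0004,0,0.001,0,0,0],[-0.0008,0,0.001,0,0,0],[-0.0008,0,0.001,0,0,0]]]';python3 -m crank '[[[-0.0004,0,0,0,0,0],[-0.0008,0,0,0,0,0],[-0.0008,0,0,0,0,0]]]'
```

```text
time: 29.92
tool_pos: [645.5, -227.3, 19.4]
tcp_rot: [180.0, -0.3, 0.9]
ft_force: [4.0, 1.2, 3.9]
finger_gap: -0.1
time: 30.3
tool_pos: [644.8, -227.4, 19.4]
tcp_rot: [180.0, -0.3, 0.9]
ft_force: [4.0, 0.0, 2.6]
finger_gap: -0.0
```

```bash
python3 - <<'E'
from h import *
for n,(a,b,c,d) in dict(side=(160,220,210,270),top=(230,270,210,280)).items():
    p,_=r.snapshot(n);cv2.imwrite(f"pics/{n}20f.png",p);cv2.imwrite(f"pics/{n}20.png",cv2.resize(p[a:b,c:d],None,fx=10,fy=10,interpolation=cv2.INTER_CUBIC))
E
python3 tip.py 20|sed -n '/----/,$p'
```

```text
----
top stop [np.float64(246.18), np.float64(246.16), np.float64(246.16)] index [np.float64(246.16)] 246.01
side stop [np.float64(223.29), np.float64(223.34), np.float64(223.84)] index [np.float64(223.87), np.float64(224.29)]
```

View pics/side20.png

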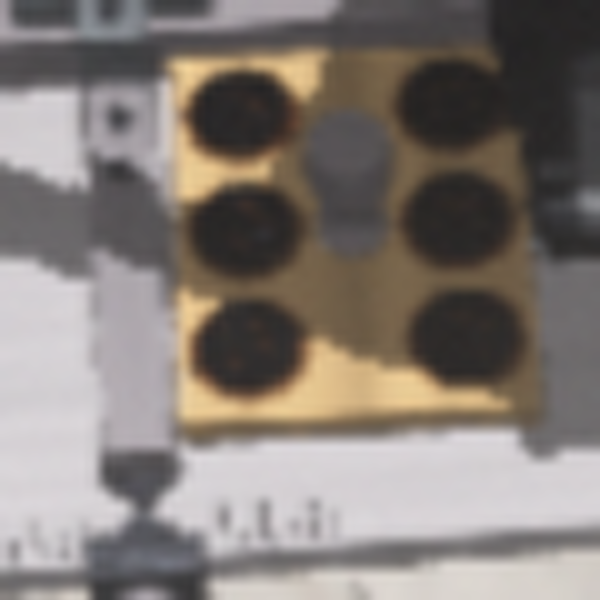

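View pics/top20.png

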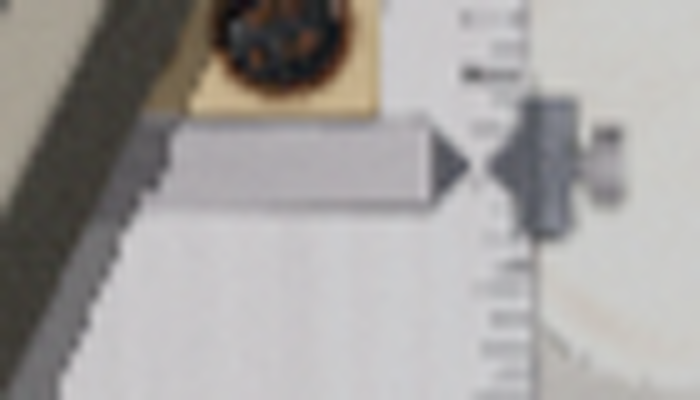

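```bash
python3 - <<'E'
from h import *
S=px2w("side",[[223.6,211]],[16])[0];print(S)
th=.0166;u=np.array([np.cos(th),np.sin(th),0]);v=np.array([-np.sin(th),np.cos(th),0])
z=cv2.imread("pics/side20.png")
def P(bx,by,h): # rel to stop point in board axes
    return (w2px("side",S*[1,1,0]+u*bx+v*by+[0,0,h])[0]-(210,160))*10+4.5
L=[((8,5,28),(8,110,28),(0,0,255)),((8,0,12),(8,110,12),(255,0,0)),((8,20,22),(8,120,22),(0,160,0)),((88,20,22),(88,120,22),(0,160,0)),((8,20,22),(88,20,22),(0,160,0))]
for a,b,c in L: cv2.line(z,tuple(P(*a).astype(int)),tuple(P(*b).astype(int)),c,1)
cv2.imwrite("pics/ov.png",z)
E
```

```text
[ 544.11882091 -292.35443171   16.        ]
```

View pics/ov.png

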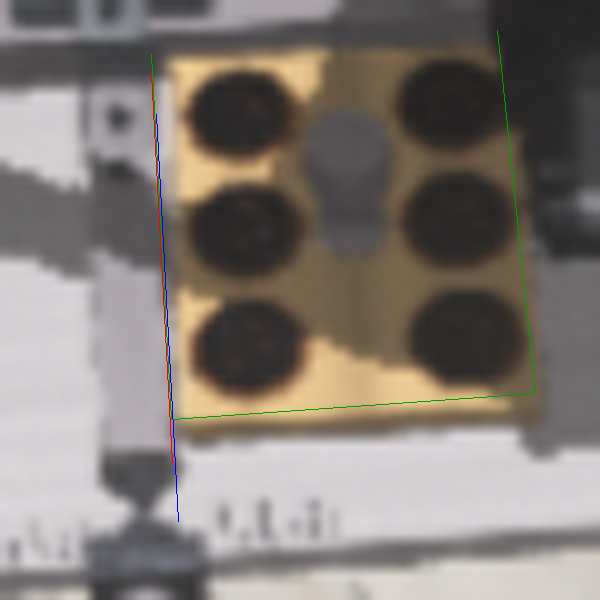

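```bash
python3 -m crank '[[[0.01,0,0,0,0.003,0],[0.02,0.01,-0.05,0,0.005,0],[0.03,0.07,-0.1,0,0.005,0],[0.02,0.13,-0.12,0,0.005,0],[0.0,0.19,-0.12,0,0.005,0],[-0.02,0.24,-0.12,0,0.005,0],[-0.02,0.24,-0.12,0,0.005,0]]]'; python3 - <<'E'
from h import *
from car import car
for n,(a,b,c,d) in dict(side=(150,220,205,285),top=(175,275,165,275)).items():
    p,_=r.snapshot(n);cv2.imwrite(f"pics/{n}21f.png",p);k=10 if n=="side" else 6;cv2.imwrite(f"pics/{n}21.png",cv2.resize(p[a:b,c:d],None,fx=k,fy=k,interpolation=cv2.INTER_CUBIC));print(n,car(p,n))
E
```

```text
time: 31.28
tool_pos: [624.1, -472.3, 137.6]
tcp_rot: [-180.0, -0.4, 0.5]
ft_force: [0.6, 0.2, -0.1]
finger_gap: -0.0
side ((564.3632202148438, -246.04238891601562), (66.85747528076172, 17.803098678588867), 88.27670288085938)
top ((593.18603515625, -226.7698211669922), (99.41683197021484, 78.07691955566406), 88.615234375)
```

View pics/side21.png

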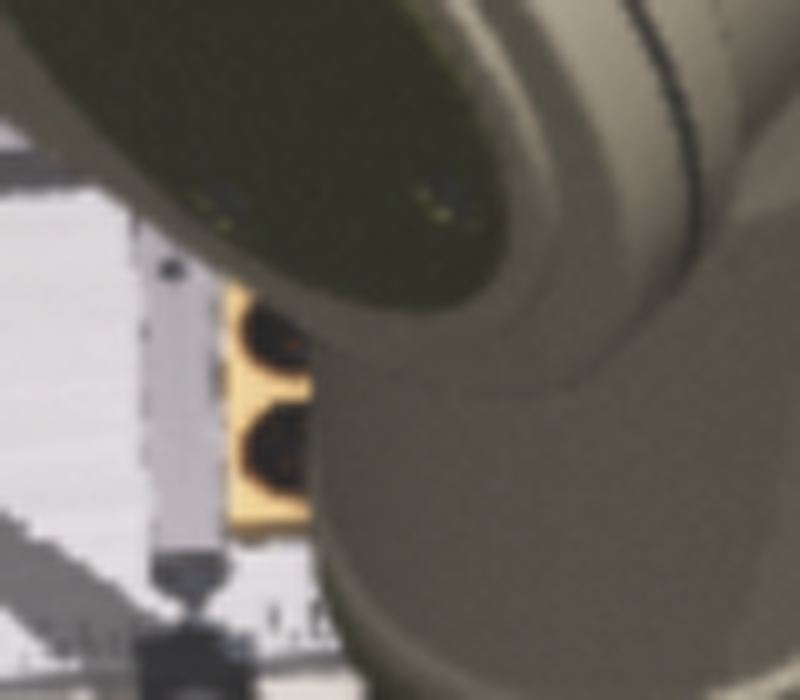

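View pics/top21.png

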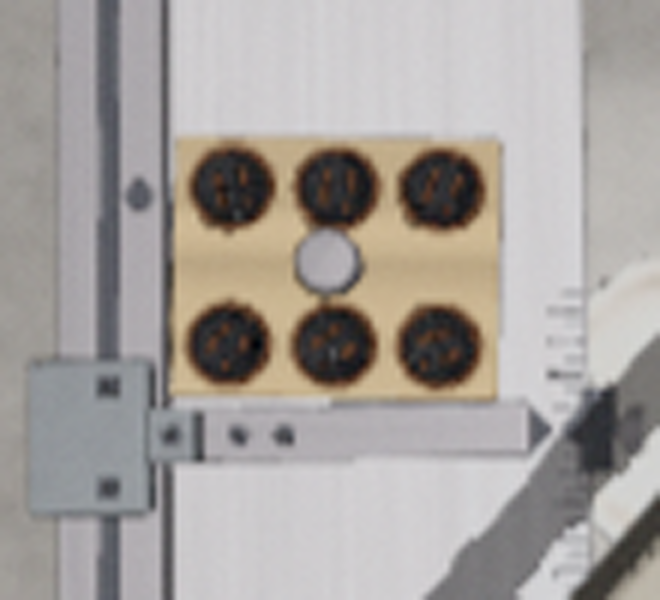

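```bash
python3 -m crank '[[[0.02,-0.05,0,0,0.006,-0.008],[0.04,-0.105,0,0,0.006,-0.008],[0.044,-0.16,0,0,0.006,-0.008],[0.044,-0.215,0,0,0.006,-0.008],[0.044,-0.272,0.02,0,0.006,-0.008],[0.044,-0.272,0.07,0,0.006,-0.008],[0.044,-0.272,0.105,0,0.006,-0.008],[0.044,-0.272,0.119,0,0.006,-0.008],[0.044,-0.272,0.119,0,0.006,-0.008]]]'; python3 - <<'E'
from h import *
for n,(a,b,c,d) in dict(side=(150,220,205,285),top=(175,275,165,275)).items():
    p,_=r.snapshot(n);k=10 if n=="side" else 6;cv2.imwrite(f"pics/{n}22.png",cv2.resize(p[a:b,c:d],None,fx=k,fy=k,interpolation=cv2.INTER_CUBIC))
E
```

```text
time: 32.5
tool_pos: [667.2, -194.5, 18.4]
tcp_rot: [-179.8, -0.7, 1.2]
ft_force: [0.5, 0.2, -0.1]
finger_gap: 0.0
```

View pics/side22.png

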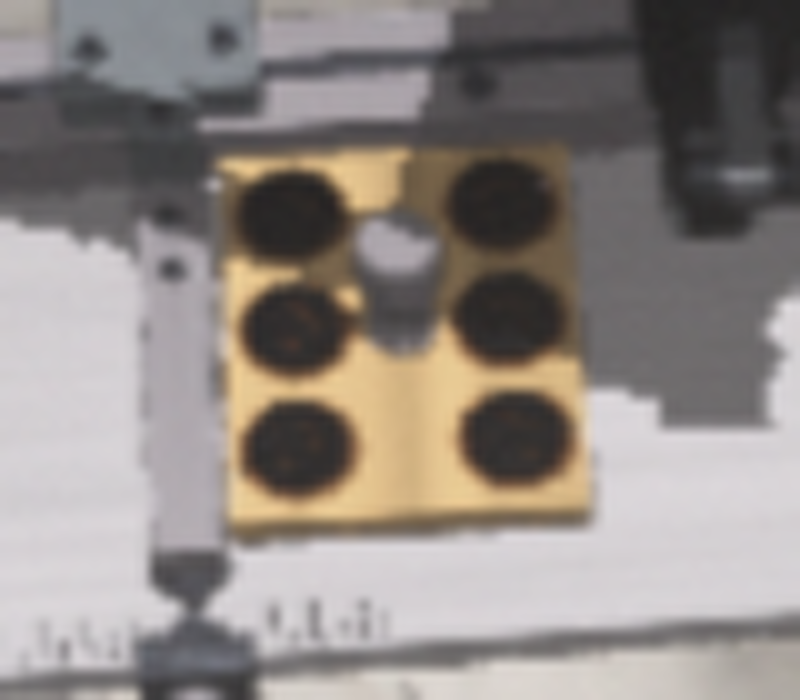

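```bash
python3 -m crank '[[[-0.004,0.004,0,0,0.006,0],[-0.009,0.004,0,0,0.012,0],[-0.014,0.004,0,0,0.012,0],[-0.018,0.004,0,0,0.012,0],[-0.019,0.004,0,0,0.012,0],[-0.019,0.004,0,0,0.012,0]]]'; python3 -m crank '[[[-0.0005,0,0,0,0,0],[-0.001,0,0,0,0,0],[-0.0015,0,0,0,0,0],[-0.0015,0,0,0,0,0]]]'
```

```text
time: 33.35
tool_pos: [650.1, -200.3, 20.9]
tcp_rot: [-180.0, -1.7, 1.2]
ft_force: [-0.0, -0.1, -0.6]
finger_gap: -0.0
time: 33.85
tool_pos: [648.5, -200.3, 20.8]
tcp_rot: [-179.9, -1.6, 1.2]
ft_force: [-0.3, -0.7, -0.1]
finger_gap: 0.0
```

```bash
python3 -m crank '[[[0,0,0.0015,0,-0.014,0],[0,0,0.0025,0,-0.028,0],[0,0,0.003,0,-0.028,0],[-0.0005,0,0.003,0,-0.028,0]]]'; python3 -m crank '[[[-0.0005,0,0,0,0,0],[-0.001,0,0,0,0,0],[-0.0015,0,0,0,0,0],[-0.0015,0,0,0,0,0]]]'
```

```text
time: 34.35
tool_pos: [648.2, -200.3, 17.6]
tcp_rot: [-179.9, -0.0, 1.2]
ft_force: [-0.1, 0.5, 0.6]
finger_gap: 0.1
time: 34.85
tool_pos: [646.6, -200.3, 17.6]
tcp_rot: [-179.9, -0.0, 1.2]
ft_force: [0.7, 0.9, 1.0]
finger_gap: 0.2
```

```bash
python3 -m crank '[[[-0.0005,0,0,0,0,0],[-0.001,0,0,0,0,0],[-0.001,0,0,0,0,0]]]'; python3 -m crank '[[[-0.0005,0,0,0,0,0],[-0.001,0,0,0,0,0],[-0.001,0,0,0,0,0]]]'
```

```text
time: 35.22
tool_pos: [645.8, -200.3, 17.8]
tcp_rot: [-180.0, -0.1, 1.2]
ft_force: [0.6, 0.4, -1.5]
finger_gap: 0.1
time: 35.6
tool_pos: [644.8, -200.3, 17.8]
tcp_rot: [-179.9, -0.1, 1.2]
ft_force: [1.5, 1.1, -0.6]
finger_gap: -0.0
```

```bash
python3 -m crank '[[[-0.0005,0,0,0,0,0],[-0.001,0,0,0,0,0],[-0.001,0,0,0,0,0]]]'; python3 - <<'E'
from h import *
for n,(a,b,c,d) in dict(side=(150,220,205,285)).items():
    p,_=r.snapshot(n);k=10 if n=="side" else 6;cv2.imwrite(f"pics/{n}23.png",cv2.resize(p[a:b,c:d],None,fx=k,fy=k,interpolation=cv2.INTER_CUBIC))
E
```

```text
time: 35.98
tool_pos: [643.8, -200.3, 17.8]
tcp_rot: [-179.9, -0.1, 1.2]
ft_force: [2.2, -0.2, -0.3]
finger_gap: -0.2
```

View pics/side23.png

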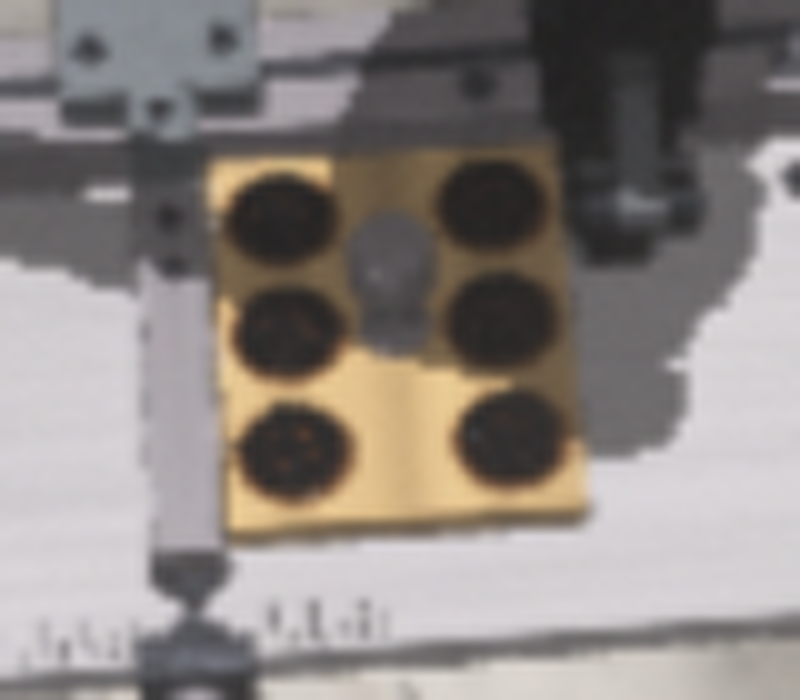

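```bash
python3 -m crank '[[[-0.0003,0,0,0,0,0],[-0.0006,0,0,0,0,0],[-0.0006,0,0,0,0,0]]]'; python3 -m crank '[[[-0.0003,0,0,0,0,0],[-0.0006,0,0,0,0,0],[-0.0006,0,0,0,0,0]]]'
```

```text
time: 36.4
tool_pos: [643.2, -200.2, 17.8]
tcp_rot: [-179.9, -0.1, 1.2]
ft_force: [2.8, 0.4, -0.9]
finger_gap: 0.2
time: 36.78
tool_pos: [642.7, -200.1, 17.8]
tcp_rot: [-179.9, -0.1, 1.2]
ft_force: [3.2, 1.0, -1.4]
finger_gap: 0.4
```

```bash
python3 -m crank '[[[-0.0003,0,0,0,0,0],[-0.0006,0,0,0,0,0],[-0.0006,0,0,0,0,0]]]'; python3 - <<'E'
from h import *
for n,(a,b,c,d) in dict(side=(150,220,205,285),top=(230,270,210,280)).items():
    p,_=r.snapshot(n);cv2.imwrite(f"pics/{n}24f.png",p);k=10;cv2.imwrite(f"pics/{n}24.png",cv2.resize(p[a:b,c:d],None,fx=k,fy=k,interpolation=cv2.INTER_CUBIC))
E
python3 tip.py 24|sed -n '/----/,$p'
```

```text
time: 37.15
tool_pos: [642.4, -200.1, 18.0]
tcp_rot: [-179.9, -0.1, 1.2]
ft_force: [5.7, 2.0, -1.7]
finger_gap: 0.4
----
top stop [np.float64(246.17), np.float64(246.14), np.float64(246.13)] index [np.float64(246.12)] 246.04
side stop [np.float64(223.29), np.float64(223.37), np.float64(223.85)] index [np.float64(223.88), np.float64(224.3)]
```

View pics/side24.png

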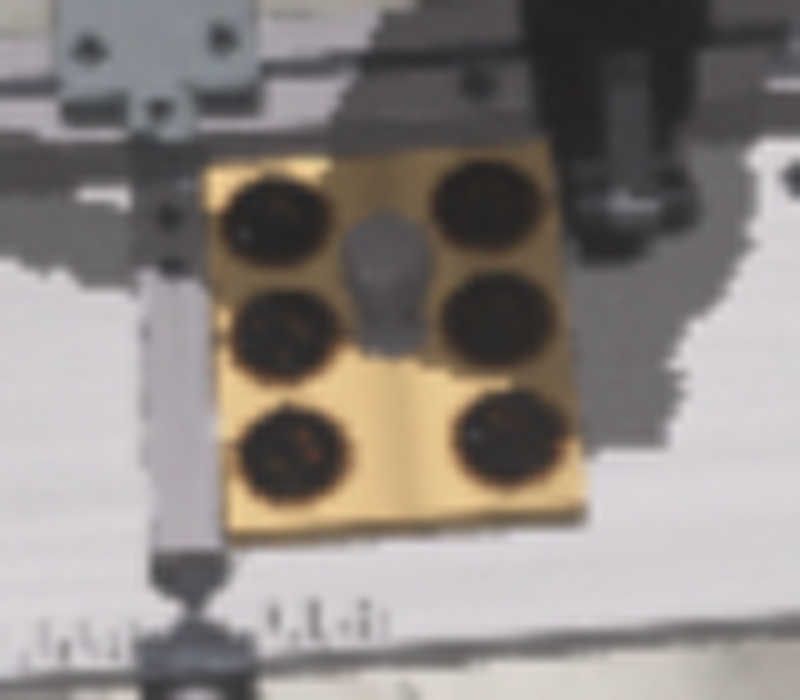

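View pics/top24.png

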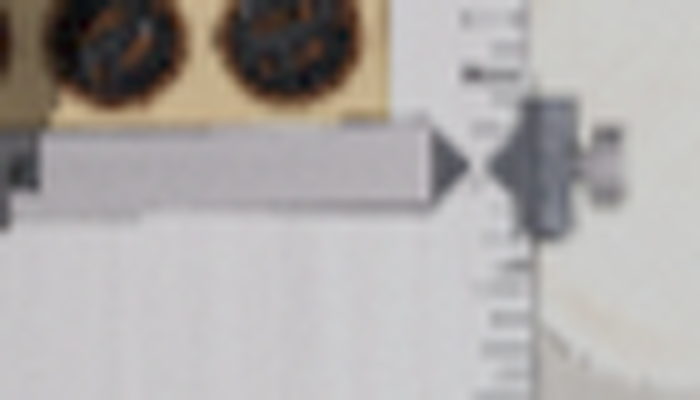

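```bash
python3 -m crank '[[[0.008,0,0,0,0,0],[0.018,0.01,-0.02,0,0,0],[0.017,0.055,-0.022,0,0,0],[0.016,0.1,-0.022,0,0,0.003],[-0.02,0.102,-0.022,0,0,0.003],[-0.0485,0.1,-0.022,0,0,0.003],[-0.0485,0.1,-0.01,0,0,0.003],[-0.0485,0.1,0,0,0,0.003],[-0.0485,0.095,0,0,0,0.003],[-0.0485,0.091,0,0,0,0.003]]]'
```

```text
time: 38.5
tool_pos: [596.5, -291.5, 17.7]
tcp_rot: [-179.9, -0.1, 1.1]
ft_force: [0.4, 0.2, 0.4]
finger_gap: 0.0
```

```bash
python3 -m crank '[[[0,-0.002,0,0,0,0],[0,-0.004,0,0,0,0],[0,-0.006,0,0,0,0],[0,-0.008,0,0,0,0],[0,-0.008,0,0,0,0]]]';python3 -m crank '[[[0,-0.0005,0,0,0,0],[0,-0.001,0,0,0,0],[0,-0.0015,0,0,0,0],[0,-0.0015,0,0,0,0]]]'
```

```text
time: 39.12
tool_pos: [596.3, -283.4, 17.7]
tcp_rot: [-179.9, -0.1, 1.1]
ft_force: [0.9, -0.4, 0.2]
finger_gap: 0.1
time: 39.62
tool_pos: [596.3, -281.8, 17.7]
tcp_rot: [-179.9, -0.1, 1.1]
ft_force: [-1.5, -0.2, 0.0]
finger_gap: -0.1
```

```bash
python3 -m crank '[[[0,-0.0005,0,0,0,0],[0,-0.001,0,0,0,0],[0,-0.0015,0,0,0,0],[0,-0.0015,0,0,0,0]]]';python3 -m crank '[[[0,-0.0005,0,0,0,0],[0,-0.001,0,0,0,0],[0,-0.001,0,0,0,0]]]'
```

```text
time: 40.12
tool_pos: [596.3, -280.5, 17.7]
tcp_rot: [-179.9, -0.1, 1.1]
ft_force: [0.7, -2.0, -0.5]
finger_gap: -0.1
time: 40.5
tool_pos: [596.2, -279.5, 17.7]
tcp_rot: [-179.9, -0.1, 1.1]
ft_force: [-0.2, -1.1, -1.0]
finger_gap: 0.1
```

```bash
python3 -m crank '[[[0,-0.0005,0,0,0,0],[0,-0.001,0,0,0,0],[0,-0.001,0,0,0,0]]]';python3 -m crank '[[[0,-0.0004,0,0,0,0],[0,-0.0008,0,0,0,0],[0,-0.0008,0,0,0,0]]]'
```

```text
time: 40.88
tool_pos: [596.3, -278.9, 17.8]
tcp_rot: [-180.0, -0.1, 1.1]
ft_force: [0.4, -4.9, -2.5]
finger_gap: 0.3
time: 41.25
tool_pos: [596.3, -278.8, 18.0]
tcp_rot: [180.0, -0.2, 1.1]
ft_force: [-0.4, -5.7, -1.1]
finger_gap: -0.1
```

```bash
python3 -m crank '[[[0,0.008,0,0,0,0],[0,0.02,-0.02,0,0,0],[0.01,0.06,-0.06,0,0,0],[0.02,0.12,-0.12,0,0,0],[0.02,0.18,-0.14,0,0,0],[0.0,0.23,-0.16,0,0,0],[0.0,0.24,-0.16,0,0,0]]]'; python3 - <<'E'
from h import *
from car import car
for n,(a,b,c,d) in dict(side=(150,220,205,285),top=(175,275,165,275)).items():
    p,_=r.snapshot(n);cv2.imwrite(f"pics/{n}25f.png",p);k=10 if n=="side" else 6;cv2.imwrite(f"pics/{n}25.png",cv2.resize(p[a:b,c:d],None,fx=k,fy=k,interpolation=cv2.INTER_CUBIC));print(n,car(p,n))
E
python3 tip.py 25|sed -n '/----/,$p'
```

```text
time: 42.12
tool_pos: [599.2, -523.6, 183.2]
tcp_rot: [179.7, -0.4, 0.9]
ft_force: [0.8, 0.2, 1.0]
finger_gap: 0.2Traceback (most recent call last):
  File "<stdin>", line 4, in <module>
  File "car.py", line 9, in car
    cs,_=cv2.findContours(m,cv2.RETR_EXTERNAL,cv2.CHAIN_APPROX_NONE);c=np.vstack(cs)[:,0].astype(float)
                                                                       ~~~~~~~~~^^^^
    return _nx.concatenate(arrs, 0, dtype=dtype, casting=casting)
           ~~~~~~~~~~~~~~~^^^^^^^^^^^^^^^^^^^^^^^^^^^^^^^^^^^^^^^
ValueError: need at least one array to concatenate
[ WARN:0@0.523] global loadsave.cpp:275 findDecoder imread_('pics/top25f.png'): can't open/read file: check file path/integrity
Traceback (most recent call last):
  File "tip.py", line 5, in <module>
    g=cv2.cvtColor(cv2.imread(f"pics/top{k}f.png"),cv2.COLOR_BGR2GRAY).astype(float)
      ~~~~~~~~~~~~^^^^^^^^^^^^^^^^^^^^^^^^^^^^^^^^^^^^^^^^^^^^^^^^^^^^
cv2.error: OpenCV(4.12.0) /io/opencv/modules/imgproc/src/color.cpp:199: error: (-215:Assertion failed) !_src.empty() in function 'cvtColor'
```

View pics/side25.png

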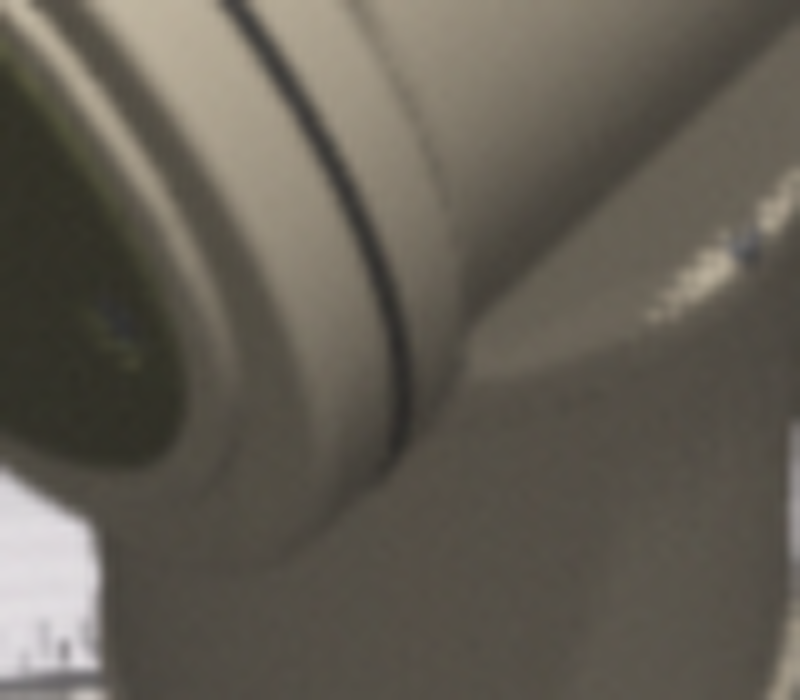

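The side camera is fully blocked by the arm here (every part of the picture is arm). Only the top view is useful.

```bash
python3 - <<'E'
from h import *
from car import car
n="top";p,_=r.snapshot(n);cv2.imwrite(f"pics/{n}25f.png",p);cv2.imwrite("pics/top25.png",cv2.resize(p[175:275,165:275],None,fx=6,fy=6,interpolation=cv2.INTER_CUBIC));print(n,car(p,n))
E
python3 tip.py 25|sed -n '/----/,$p'
```

```text
top ((590.7060546875, -225.76678466796875), (78.00996398925781, 98.3616943359375), 1.4535043239593506)
----
top stop [np.float64(246.2), np.float64(246.16), np.float64(246.14)] index [np.float64(246.14)] 246.03
side stop [np.float64(221.96), np.float64(221.96), np.float64(221.95)] index [np.float64(224.48), np.float64(224.48)]
```

View pics/top25.png

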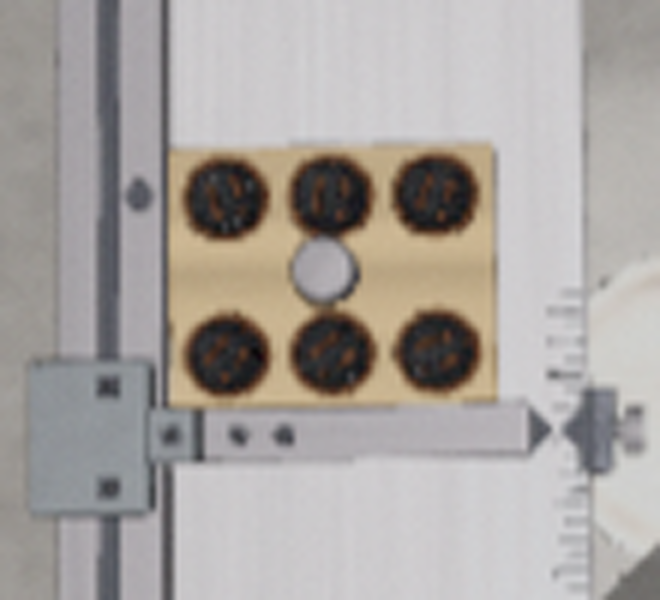

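```bash
python3 - <<'E'
from h import *
np.set_printoptions(precision=1,suppress=True)
q=lambda a,b:[165+(a-2.5)/6,175+(b-2.5)/6]
names=["knobtop","stop","cnearL","cnearR","cfarL","cfarR","armfarR","armnearR","railR_top","railR_bot","boardR_t","boardR_b"]
px=[q(324,269),[256,246.17],q(168,404),q(496,404),q(170,148),q(495,145),q(515,403),q(520,458),q(168,60),q(165,560),q(580,60),q(587,560)]
z=[56,16,22,22,22,22,28,28,32,32,12,12]
for n,w in zip(names,px2w("top",px,z)):print(n,w)
E
```

```text
knobtop [ 592.7 -224.5   56. ]
stop [ 546.2 -290.2   16. ]
cnearL [ 553.6 -174.8   22. ]
cnearR [ 553.9 -274.2   22. ]
cfarL [ 631.7 -174.    22. ]
cfarR [ 633.  -273.4   22. ]
armfarR [ 554.1 -280.1   28. ]
armnearR [ 537.6 -281.7   28. ]
railR_top [ 657.5 -174.4   32. ]
railR_bot [ 507.1 -176.1   32. ]
boardR_t [ 660.8 -299.3   12. ]
boardR_b [ 506.5 -302.1   12. ]
```

```bash
python3 - <<'E'
from h import *
im=cv2.imread("pics/top25f.png").astype(float);s=im[...,2]-im[...,0] # R-B, plywood high
def edge(a,thr):  # first crossing idx subpixel
    i=np.argmax(a>thr);return i-1+(thr-a[i-1])/(a[i]-a[i-1])
def fit(n,pts,z):
    W=px2w("top",pts,np.full(len(pts),float(z)));
    P=W[:,:2];c=P.mean(0);d=np.linalg.svd(P-c)[2][0];r_=np.abs((P-c)@[-d[1],d[0]]).max();ang=np.degrees(np.arctan2(d[1],d[0]))%90
    print(n,c.round(2),"ang",round(ang if ang<45 else ang-90,2),"res",round(r_,2))
H=25
fit("far",[[u,190+edge(s[190:210,u],H)] for u in range(196,245) ],22)
fit("near",[[u,250-edge(s[250:230:-1,u],H)] for u in range(196,245)],22)
fit("right",[[260-edge(s[v,260:238:-1],H),v] for v in range(203,238)],22)
fit("left",[[186+edge(s[v,186:205],H),v] for v in range(203,238)],22)
g=im.mean(2)
# board right edge (bed bright/bench dark?) and fence edge by gradient max
def gmax(a):
    d=np.abs(np.diff(a));i=int(np.argmax(d[1:-1]))+1;y0,y1,y2=d[i-1:i+2];return i+.5+.5*(y0-y2)/(y0-2*y1+y2)
fit("fence",[[186+gmax(g[v,186:197]),v] for v in list(range(168,197))+list(range(256,285))],32)
fit("railL",[[170+gmax(g[v,170:180]),v] for v in list(range(168,225))+list(range(265,285))],32)
E
```

```text
far [ 632.58 -223.67] ang 1.45 res 0.26
near [ 553.04 -224.63] ang 1.39 res 0.44
right [ 593.95 -273.83] ang 1.83 res 0.21
left [ 593.59 -174.03] ang 1.54 res 0.4
fence [ 582.81 -176.18] ang 1.79 res 0.49
railL [ 599.85 -142.58] ang 1.2 res 0.41
```

```bash
python3 - <<'E'
from h import *
p,d=r.snapshot("top");C=cloud("top",d)
for x,y in[(558,-180),(558,-268),(628,-180),(628,-268)]:
    u,v=w2px("top",[x,y,22])[0].round().astype(int);print(x,y,np.median(C[v-1:v+2,u-1:u+2,2]).round(1))
cv2.imwrite("pics/top26.png",p)
print(r.sense()["time"],r.sense()["ft_force"])
print(r.hand_in())
E
```

```text
558 -180 21.5
558 -268 22.5
628 -180 21.8
628 -268 22.5
42.275 [ 0.05808268  1.21374662 -0.29545142]
the job is handed in; nothing more can be done
None
```

View pics/top26.png

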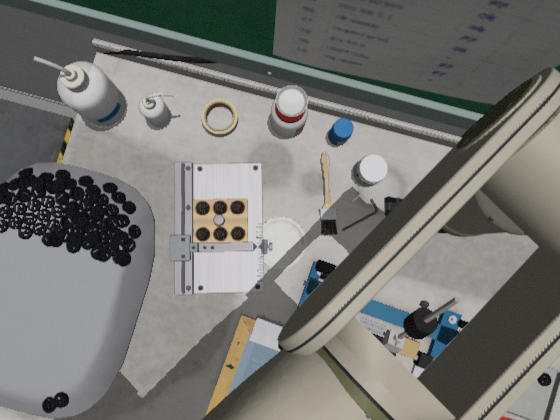

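The slide is on its mark, the carrier is home against the rail and the cross arm, and I handed in at 42.3 s of the 67 allowed.

**What I did:** I pushed the slide about 53 mm with closed fingertips at about 9 N, the last few millimetres in small steps. I then gripped the carrier by its knob, squared it, slid it close to home and let go. Pushes of up to about 6 N on its far and right edges seated it.

**Last checks:**
- **Slide on its mark:** In the top camera the two points are level within about 0.1 px (0.2 mm). The reading did not change while I seated the carrier. The side camera had it up to about 0.5 px (1 mm) short, never past the mark. That camera was blocked by the arm at the end, so its last good reading is from just before the final push towards the rail.
- **Carrier flush:** In the last top picture its edges are turned 1.4 to 1.8°, and the rail reads 1.2 to 1.8°. I could see no gap at the rail or the arm.
- **Where the checks disagreed:** The carrier's edges came out 1 to 2 mm inside the arm face and the rail face. That is impossible, so I put it down to calibration error. The knob measured 46.5 mm beyond the stop point, where 48 mm is nominal.
- **Carrier flat:** Its four corners read 21.5 to 22.5 mm high, where 22 mm is expected.
- **Things around the board:** The brush, hex key and tape look unmoved in the last picture, though I did not measure them. The gripper was clear of everything, about 180 mm up.

The first seating with the knob gripped, and the first round of edge pushes, each left the carrier turned by about 2°. The second round of edge pushes corrected that.

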